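# Set a sprung stop screw to a setting bar by feel

### The arm

A 6-joint arm with a two-finger parallel gripper is mounted at the origin on a cart in front of the work surface, level with it; the furniture and walls round the work are solid. World frame = base frame: x ahead of the robot, y to its left, z up, the work surface at z = 0. Lengths are in mm, angles in rad, forces in N, time in s.
With the tool pointing down it reaches from about 300 to 775 mm from the base axis. Payload 14.6 kg.
Tool frame: the origin (TCP) lies at the very end of the fingers, on their centre line; the grasp point (between the pads) lies 19 mm behind it; z points along the fingers, y is the direction in which the jaws open and shut (so a half turn about z gives the same grasp; the last joint's range is limited). The gripper opens to 85 mm and grips with 20 to 120 N. Pads are 22 mm wide; open, the fingers measure 114 mm over their backs; the gripper's body (76 mm by 85 mm) begins 54 mm behind the grasp point. The pads swing forward as they close: fully open they stand 13 mm farther back than shut.
Start: joints at [-1.312, 0.3, 1.521, -0, 1.321, -0.067], TCP at [176.03, -521.06, 231.281] pointing down, gripper open.
Joint ranges: [-3.03, 3.03], [-0.79, 2.21], [0.23, 2.52], [-1.04, 4.18], [0, 3.07], [-2.55, 2.55]. Speed limits (rad/s): [2.22, 2.22, 2.57, 3.14, 3.14, 3.14].

### API

Orientations are given as a unit quaternion [w, x, y, z].
In Python, from bench import r gives the robot as it stands.
- The arm moves only by the shell command python3 -m handwheel 'ROWS' [FORCE]. ROWS is JSON, a list that holds one entry, the list of rows, each a list of 5 numbers: the opening, from 0 (shut) to 1 (fully open), then the shift along the tool's x, y, z in mm, then the turn about the tool's z in degrees. In form: [[[claw, x, y, z, yaw], ...]]. A call has 1 to 5 rows; each row is the pose to reach, as a shift and turn from the pose commanded when the call began, along the tool's axes at that moment; what a row does not reach only later rows make up. A row lasts 1/10 s, in which the tool goes at most 50 mm and 8.59 degrees, less where a joint would pass 70% of its speed; a pose out of reach is approached as far as the arm can. A call with a gripper value outside its range is refused whole. The fingers move at their own pace and stop on an object; FORCE is the grip in N (left out, the last holds). Time passes only in rows, so rows that repeat a pose let the fingers close. It gives the time, the measured TCP pose, the force and the opening at its end, in the units of the state.
- r.sense(): the state, without advancing time (a new reading comes with each control period).
- r.capture(name): name is "scene" or "side" or "wrist"; returns (picture, depth): 400x640x3 uint8, red, green, blue; 400x640 float32, mm along the optical axis (not along the pixel's ray), 0 where there is no reading.
- r.camera_params(name): a dict with "K" (3x3 intrinsics, pixels), "k1" (the pictures are not rectified: a ray, as slopes to the right and down, at radius r is drawn at 1 + k1 r^2 times it, then the intrinsics apply), "T" (4x4, takes a point from camera to world coordinates). Camera axes: x right, y down, z forward; pixel columns grow to the right and rows downward; lengths in mm; the calibration is good to about 2 mm. A picture is of the moment at which its call begins: read the wrist's pose just before it. camera_params takes no time and is no camera call; for the wrist camera it gives the pose at the moment of the call.
- r.hand_in(): hands the job in, once; it reports no verdict.
The state is a dict: "clock": time; "q": joint angles; "joint_velocities": joint speeds; "effort": joint torques, N m; "tcp_pos": TCP position; "ee_rot": TCP orientation; "contact_force": force on the tool from outside, world axes, zero at the start; "wrist_torque": the same for the moment, N m; "gripper_width": finger opening in mm.
Only numpy, scipy, OpenCV 4.12 (cv2) and the standard library are available. Lean on these libraries where they do the work, as an engineer would, in place of code of your own. Each camera call takes 0.05 s, during which the arm holds its last target.

### The job

Set the stop screw on the blue bracket: take the green-handled square driver from its wooden holder, seat it in the screw head and turn the screw (clockwise lowers it) until the steel setting bar lying in the guide just drags beneath the tip. Feel the drag by sliding the bar a centimetre or two to and fro by its black ball knob: loose it slides with next to no force, rightly set it takes a definite pull of about 13 N, and it must never be jammed hard. Finish with the bar still held under the tip and let go, the driver left standing in the screw, and the small white flux bottle with the red cap left alone.

Things in the scene. Friction and masses are not known exactly. Their poses are not given: they have to be found in the camera images.
- slide_bed: Fixed grey bed 220 x 72 x 12 mm with two steel guide rails 7 mm high. Origin: underside (worktop), straight below the screw axis. x runs along the guide away from the bar's knob (bed spans x -150 to +70 mm); z up. The top that the bar lies on is at z 12 mm, rail tops at 19 mm.
- stop_bracket: Fixed blue bracket that carries the stop screw; same origin and axes as the bed. Column at y +36 to +70 mm, arm over the bed at z 48 to 70 mm. The screw's brass, rubber-faced tip is sprung (9 N per mm from first touch; over 25 N is jammed) and hangs 0.5 to 4.5 mm above the bar at the start; clockwise from above lowers it 12 mm a turn (1.9 mm per rad). The screw stays where it is left; turning takes under 0.2 Nm.
- socket_mouth (a point): Fixed point on the screw axis at the mouth of the screw head's square socket, z 110 mm: the real mouth starts 2 mm lower to 2 mm higher and sinks as the screw is turned in. Socket 10 mm square, 20 mm deep, 2 mm chamfer, in a 24 mm square dark head; at the start its sides lie along the bracket's x and y. Bit play in the socket: about 0.1 rad either way.
- setting_bar: Loose steel bar 195 x 20 x 10 mm, 0.24 to 0.38 kg, in the guide with 2 mm play each side. Origin: underside, below the tip when built; bar spans x -130 to +65 mm, y +-10. Black ball knob, 20 mm across, centre at x -110, y 0, z 34 mm, on a thin stem: pinch it across y. Friction about 0.1 on the oiled bed, 1.0 at the tip: drag = 1.1 x tip force + 0.1 x (weight + any push down).
- driver_holder: Fixed wooden block 50 x 50 x 44 mm. Origin: centre of the underside. Its 10 mm square upright hole (sides along its x, y) is 34 mm deep, floor at z 10 mm, and holds the driver upright. Mind the fixed magnifier lamp between the holder and the right side: ring about x 0.3, y -0.4, top near z 0.34 m, its arm rising from x 0.8, y -0.14 to x 0.58, y -0.31, z 0.3 m.
- square_driver: Loose driver, 0.09 kg, standing bit down in the holder. Origin: the bit's lower end; z along the driver to the handle. Bit 9 mm square (sides along x, y), 25 mm long, lowest 8 mm tapered to 5 mm square; round shank 9 mm; green round handle 26 mm across from z 40 to 94 mm.
- driver_bit (a point): Lower end of the driver's bit (the driver's origin).
- flux_bottle: Bystander: small white bottle with a red cap and thin nozzle, 33 mm across, 93 mm tall, loose on the worktop. Origin: centre of its underside. Leave it alone.
There are look-alikes about, which are no part of the job. Several things have the shape of the stop_bracket; the one meant has the colours described above.

How it is judged (in metres and radians):
On the way, in this order (a step that is already met when the one before it is completed fails the run):
1. the driver's bit is seated in the screw's socket (z of driver_bit in the frame of socket_mouth below -0.012 m and horizontal distance between driver_bit and socket_mouth below 0.005 m), for 0.2 s.
2. the bar is slid while the tip presses on it in measure (6 to 18 N) (contact force between stop_bracket and setting_bar between 6 and 18 N and x of setting_bar in the frame of slide_bed between -0.058 and 0.04 m and linear speed of setting_bar above 0.005 m/s), for 0.2 s.
At the end, for the whole second after the job is handed in: At rest and let go: the tip presses on the bar with 6 to 18 N; the bar's origin lies in the guide between 58 mm before and 40 mm past the screw axis; the driver stands in the socket, bit over 12 mm below and within 5 mm of socket_mouth, tilted under 0.2 rad (all of step 1 and contact force between stop_bracket and setting_bar between 6 and 18 N and x of setting_bar in the frame of slide_bed between -0.058 and 0.04 m and angle between square_driver's own z axis and vertical below 0.2 rad and linear speed of setting_bar below 0.01 m/s and linear speed of square_driver below 0.02 m/s and contact force between the fingers and setting_bar below 0.1 N and contact force between the fingers and square_driver below 0.1 N); the robot touches nothing.
It fails at once if the bar is jammed: the screw presses on it with more than 25 N (contact force between stop_bracket and setting_bar above 25 N).
It fails at once if the flux bottle is knocked over or pushed away by more than 30 mm (angle between flux_bottle's own z axis and vertical above 0.4 rad or distance of flux_bottle from where it was at the start of the episode above 0.03 m).
It also fails if it takes over 72 s, if anything falls off the work surface, if the arm or the gripper's body presses on something with over 40 N, if the wrist force passes 120 N, or if a joint passes its speed limit or range.

## Working session

There is one attempt and no reset: what is moved stays moved. The work goes in short steps, Python scripts to look and compute and a shell command to move; the robot and the scene stay as the last step left them, time stands still between calls to the robot, and variables do not carry over. Pictures are saved under pics/ and viewed, and the job is handed in when it is done.

```bash
ls; mkdir -p pics; python3 - <<'E'
from bench import r
import cv2,json
print(r.sense())
for n in ("scene","side","wrist"):
    p=r.camera_params(n); print(n,p)
    a,d=r.capture(n)
    cv2.imwrite(f"pics/{n}0.png",a[:,:,::-1])
    import numpy as np
    np.save(f"{n}0.npy",d)
    json.dump({k:np.asarray(v).tolist() for k,v in p.items()},open(f"{n}0.json","w"))
E
```

```text
pics
{'clock': 0.0, 'q': array([-1.31160416e+00,  3.00458323e-01,  1.52160779e+00,  1.81151522e-05,
        1.32069192e+00, -6.65861085e-02]), 'joint_velocities': array([-6.26386612e-04,  1.37246212e-05,  1.91309378e-03, -7.72003967e-04,
        3.77658153e-04,  1.34915543e-03]), 'effort': array([ 2.60836598e-03, -5.43496835e+01, -3.61791444e+01,  2.44726078e-05,
        4.03060360e-03,  2.00238802e-06]), 'tcp_pos': array([ 175.97187664, -520.8340398 ,  230.71702146]), 'ee_rot': array([-5.80836286e-04,  9.86763069e-01,  1.62167527e-01, -4.72945572e-05]), 'contact_force': array([ 0.25638862, -0.36851072, -0.50438826]), 'wrist_torque': array([-0.04854675, -0.0200777 , -0.01059988]), 'gripper_width': 85.58109671838844}
scene {'K': array([[372.46549469,   0.        , 320.10416773],
       [  0.        , 372.46549469, 196.44947382],
       [  0.        ,   0.        ,   1.        ]]), 'k1': -0.08403817978158369, 'T': array([[ 4.15797514e-01,  6.70176653e-01, -6.14797269e-01,
         1.06086752e+03],
       [ 9.09446490e-01, -3.09679640e-01,  2.77498833e-01,
        -2.71030797e+02],
    
[... 550 characters left out ...]
959808e-02, -9.31653712e-01, -3.62774536e-01,
         4.57435680e+02],
       [ 0.00000000e+00,  0.00000000e+00,  0.00000000e+00,
         1.00000000e+00]])}
wrist {'K': array([[324.18174633,   0.        , 318.87780873],
       [  0.        , 324.18174633, 196.69941631],
       [  0.        ,   0.        ,   1.        ]]), 'k1': -0.01214234269699024, 'T': array([[ 3.19752999e-01, -8.96055923e-01, -3.07963964e-01,
         2.55108983e+02],
       [-9.47500928e-01, -3.02428657e-01, -1.03821479e-01,
        -4.95284590e+02],
       [-1.07276390e-04,  3.24993371e-01, -9.45716288e-01,
         3.73925795e+02],
       [ 0.00000000e+00,  0.00000000e+00,  0.00000000e+00,
         1.00000000e+00]])}
```

View pics/scene0.png

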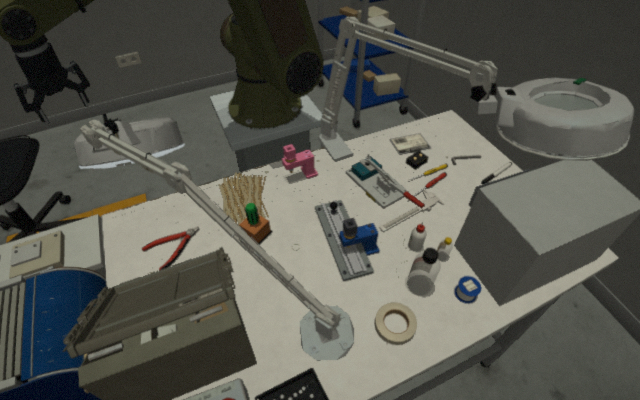

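View pics/side0.png

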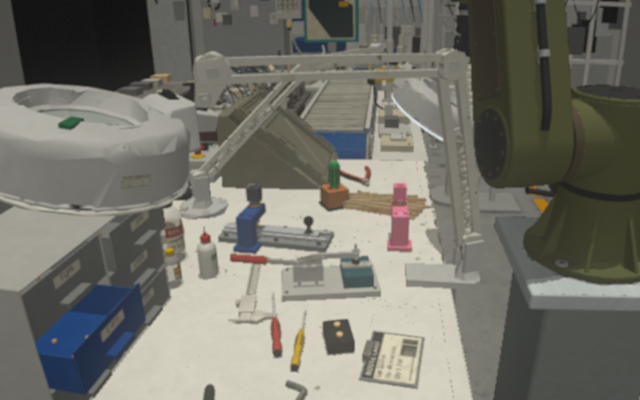

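View pics/wrist0.png

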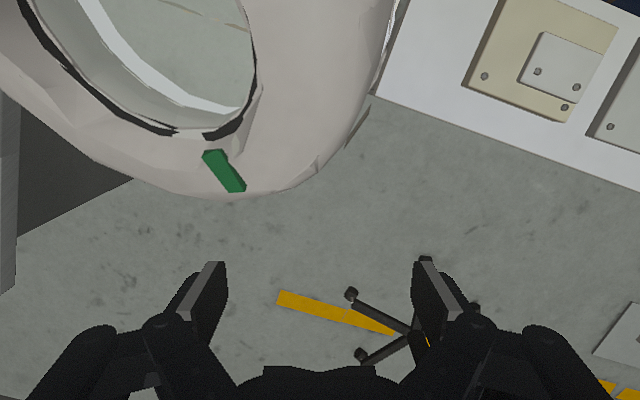

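```bash
cat > h.py <<'E'
import numpy as np,cv2,json
def load(n):
    p=json.load(open(n+'.json')); d=np.load(n+'.npy'); return {k:np.array(v) for k,v in p.items()},d
def ray(p,u,v):
    K=p['K'];k1=float(p['k1']);x=(u-K[0,2])/K[0,0];y=(v-K[1,2])/K[1,1]
    q=cv2.undistortPoints(np.array([[[u,v]]],float),K,np.array([k1,0,0,0,0.]))[0,0]
    return np.array([q[0],q[1],1.])
def world(p,d,u,v):
    z=float(d[int(round(v)),int(round(u))]); c=ray(p,u,v)*z
    return p['T'][:3,:3]@c+p['T'][:3,3]
def onz(p,u,v,z):
    a=p['T'][:3,:3]@ray(p,u,v); o=p['T'][:3,3]; return o+a*(z-o[2])/a[2]
def proj(p,X):
    c=p['T'][:3,:3].T@(np.array(X,float)-p['T'][:3,3]); x,y=c[0]/c[2],c[1]/c[2]
    s=1+float(p['k1'])*(x*x+y*y); K=p['K']; return K[0,0]*x*s+K[0,2],K[1,1]*y*s+K[1,2]
def crop(src,dst,x,y,w,h,s):
    a=cv2.imread(src)[y:y+h,x:x+w]; a=cv2.resize(a,None,fx=s,fy=s,interpolation=cv2.INTER_CUBIC)
    for i in range(0,w,20): cv2.putText(a,str(x+i),(i*s,10),0,.35,(0,0,255),1); cv2.line(a,(i*s,12),(i*s,18),(0,0,255),1)
    for i in range(0,h,20): cv2.putText(a,str(y+i),(0,i*s+4),0,.35,(0,0,255),1)
    cv2.imwrite(dst,a)
E
python3 - <<'E'
from h import *
crop('pics/scene0.png','pics/scene0c.png',215,170,180,120,4)
crop('pics/side0.png','pics/side0c.png',225,150,150,110,5)
E
```

```text
(no output)
```

View pics/scene0c.png

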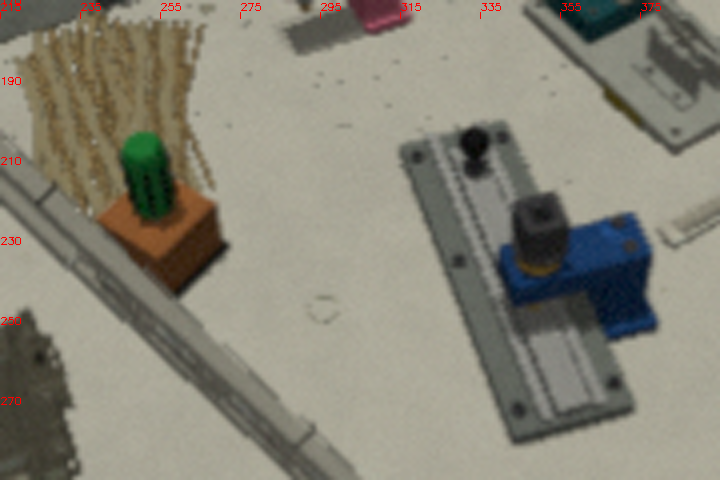

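View pics/side0c.png

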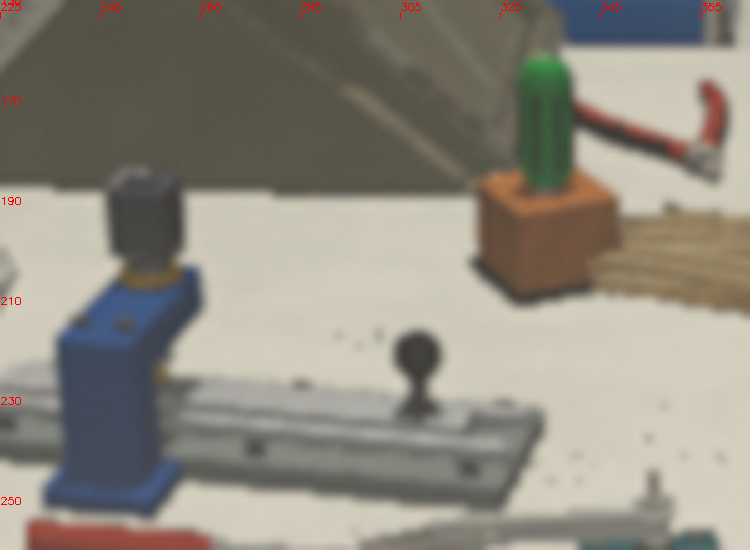

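```bash
python3 - <<'E'
from h import *
from scipy.optimize import least_squares
S,ds=load('scene0'); D,dd=load('side0')
bed=[(-150,-36,12),(-150,36,12),(70,36,12),(70,-36,12)]
pts=[(S,315.5,207.5),(S,342,200.8),(S,373.2,272),(S,343.2,279.5)]
for (p,u,v) in pts: print(onz(p,u,v,12), world(S,ds,u,v))
def X(t,b):
    c,s=np.cos(t[2]),np.sin(t[2]); return np.array([t[0]+c*b[0]-s*b[1],t[1]+s*b[0]+c*b[1],b[2]])
obs=[(p,u,v,b) for (p,u,v),b in zip(pts,bed)]
# knob
obs.append((S,215+473/4,170+141/4,(-110,0,46)))
obs.append((D,225+418/5,150+355/5,(-110,0,46)))
obs.append((S,215+540/4,170+211/4,(0,0,110)))
obs.append((D,225+147/5,150+177/5,(0,0,110)))
f=lambda t:np.concatenate([np.array(proj(p,X(t,b)))-(u,v) for p,u,v,b in obs])
s=least_squares(f,[550,0,0.3]); print('bed',s.x); print(s.fun.reshape(-1,2).round(1))
# holder & handle
print('handle top scene', onz(S,215+146/4,170+150/4,94), 'side', onz(D,225+547/5,150+75/5,94))
for u,v in [(251,212),(252,206),(257,236),(269.2,221.5),(239.5,224.5)]: print(u,v,world(S,ds,u,v),onz(S,u,v,44))
for u,v in [(225+480/5,150+183/5),(225+530/5,150+212/5),(225+618/5,150+200/5)]: print('side',onz(D,u,v,44))
print(world(D,dd,334,175),world(D,dd,254,193))
E
```

```text
[499.77229867 -30.65311634  12.        ] [499.01897288 -30.33038554  11.04811484]
[507.54531184  39.92239646  12.        ] [506.14306755  40.71042256  10.20326565]
[722.26883633   7.79893163  12.        ] [7.16725957e+02 1.23633898e+01 3.93842937e-01]
[711.17543148 -60.00909961  12.        ] [707.7631443  -57.94995482   5.0817212 ]
bed [ 6.45412697e+02 -1.60126922e+01 -1.45422342e-01]
[[-1.  -2.3]
 [-0.4 -1.6]
 [ 0.1 -1.1]
 [-1.1 -0.3]
 [-0.1 -0.5]
 [-1.6 -0.7]
 [-0.3 -0.1]
 [-2.9 -0.3]]
handle top scene [ 504.93140584 -188.02999786   94.        ] side [ 501.50191881 -196.43587299   94.        ]
251 212 [ 520.36096407 -193.48339129   97.81686004] [ 473.68291837 -186.78641168   44.        ]
252 206 [ 509.7252711  -186.97410992  103.60827314] [ 456.51217079 -178.85838848   44.        ]
257 236 [ 537.70838791 -194.44135756   31.45012335] [ 547.23011547 -195.83531925   44.        ]
269.2 221.5 [ 514.92441388 -155.93518091   38.65733516] [ 519.19916707 -156.83638352   44.        ]
239.5 224.5 [ 499.14930208 -222.64058883   44.4041829 ] [ 498.81373801 -222.61168107   44.        ]
side [ 531.98291431 -190.63714869   44.        ]
side [ 505.81218244 -155.97437241   44.        ]
side [ 468.30258676 -173.06797216   44.        ]
[ 500.66657161 -175.87196929   77.57678582] [638.00026096  -2.51597325  99.00133451]
```

```bash
python3 - <<'E'
from h import *
S,ds=load('scene0'); D,dd=load('side0'); W,dw=load('wrist0')
for u,v in [(95,128),(130,150),(183,140),(85,160),(150,160),(185,170),(172,165),(250,235)]: print('scene',u,v,world(S,ds,u,v).round())
for u,v in [(200,65),(300,63),(440,65)]: print('side',u,v,world(D,dd,u,v).round())
for u,v in [(220,170),(300,190),(330,100),(390,20),(180,120)]: print('wr',u,v,world(W,dw,u,v).round())
# max z in area of lamp
K=S['K']
uu,vv=np.meshgrid(np.arange(640),np.arange(400))
q=cv2.undistortPoints(np.stack([uu,vv],-1).reshape(-1,1,2).astype(float),K,np.array([float(S['k1']),0,0,0,0.])).reshape(-1,2)
P=np.c_[q,np.ones(len(q))]*ds.reshape(-1,1)@S['T'][:3,:3].T+S['T'][:3,3]
m=(ds.ravel()>0)
for a in range(200,900,50):
  row=[]
  for b in range(-600,250,50):
    k=m&(abs(P[:,0]-a)<25)&(abs(P[:,1]-b)<25); row.append(int(P[k,2].max()) if k.sum()>3 else -1)
  print(a,row)
E
```

```text
scene 95 128 [ 422. -420.  335.]
scene 130 150 [ 498. -368.  323.]
scene 183 140 [-1044.  -306.  -805.]
scene 85 160 [ 332. -490.  212.]
scene 150 160 [ 536. -340.  320.]
scene 185 170 [ 584. -291.  319.]
scene 172 165 [ 559. -309.  316.]
scene 250 235 [ 525. -208.   27.]
side 200 65 [616. 289. 379.]
side 300 63 [503. 231. 373.]
side 440 65 [318. 162. 361.]
wr 220 170 [ 195. -457.  196.]
wr 300 190 [-123. -547. -795.]
wr 330 100 [ 251. -502.  226.]
wr 390 20 [ 297. -520.  186.]
wr 180 120 [ 209. -421.  171.]
200 [348, 510, 516, 509, 493, 472, -1, -1, -1, -1, 430, 406, 238, 410, 400, 248, -1]
250 [-3, 500, 516, 488, -1, 228, 223, -1, -1, -1, 439, 439, 427, 414, 273, 296, -1]
300 [-1, 3, 251, 252, 285, 259, 243, 15, 17, 15, 9, 2, -1, 3, 284, 381, 3]
350 [-2, 2, 245, 257, 316, 262, 241, 15, 16, 18, 16, 109, 72, 11, 14, 379, 379]
400 [-1, 2, 3, 338, 339, 1, 2, 16, 16, 19, 2, 110, 71, 11, 35, 380, 386]
450 [36, 3, 4, 338, 337, 14, 9, 15, 15, 18, 2, 3, 3, 2, 36, 75, 382]
500 [38, 2, 19, 16, 328, 327, 2, 2, 104, 45, 2, 16, 22, 15, 14, 62, 383]
550 [35, 73, 64, 41, 44, 329, 323, 3, 46, 45, 2, 14, 57, 14, 15, 56, 42]
600 [36, 117, 103, 85, 86, 83, 324, 287, 2, 2, 3, 19, 24, 2, 9, 62, 65]
650 [36, 154, 154, 126, 127, 126, 277, 276, 3, 2, 3, 110, 111, 74, 9, 61, 67]
700 [35, 200, 192, 164, 163, 170, 202, 226, 217, 3, 3, 24, 23, 6, 59, 90, 190]
750 [27, 209, 208, 206, 206, 207, 208, 3, 174, 147, 15, 3, 3, 101, 126, 69, 196]
800 [-1, 182, 187, 188, 186, 187, 187, 3, 16, 125, 91, 20, 21, 127, 128, 32, 197]
850 [-1, -1, -1, -1, 66, 92, 64, 20, 21, 15, 16, 21, 21, 20, 4, 36, 197]
```

```bash
python3 -m handwheel '[[[1,0,0,-45,0],[1,0,0,-95,0],[1,0,0,-140,0],[1,0,0,-170,0]]]'
```

```text
clock: 0.55
tcp_pos: [176.0, -520.9, 404.7]
ee_rot: [0.002, 0.987, 0.162, 0.0]
contact_force: [-0.2, 0.7, -0.7]
gripper_width: 85.3
```

```bash
cat > g.py <<'E'
import sys,numpy as np
from scipy.spatial.transform import Rotation as R
from bench import r
def st():
    s=r.sense(); w,x,y,z=s['ee_rot']; M=R.from_quat([x,y,z,w]).as_matrix()
    psi=np.arctan2(M[1,0],M[0,0]); return s,M,psi
def go(x,y,z,psi_deg):
    s,M,psi=st(); d=M.T@(np.array([x,y,z])-s['tcp_pos'])
    yaw=-(psi_deg-np.degrees(psi)); yaw=(yaw+180)%360-180
    print('tcp',s['tcp_pos'].round(2),'psi',np.degrees(psi).round(2),'q',s['q'].round(3),'axis',M[:,2].round(4))
    print('shift',d.round(2),'yaw',yaw.round(2),'F',s['contact_force'].round(2),'t',s['clock'])
if __name__=='__main__': go(*map(float,sys.argv[1:5]))
E
python3 -m handwheel '[[[1,41,-28,0,-8],[1,83,-56,0,-16],[1,124,-84,0,-25],[1,166,-112,0,-33],[1,208,-140,0,-42]]]'; python3 g.py 480 -120 400 150
```

```text
clock: 1.05
tcp_pos: [328.3, -320.9, 401.2]
ee_rot: [-0.0, 0.863, 0.504, 0.0]
contact_force: [0.6, -0.4, -0.6]
gripper_width: 85.6
tcp [ 328.31 -320.9   401.22] psi 60.59 q [-0.854  0.02   1.459  0.     1.664 -0.34 ] axis [ 0.e+00  1.e-04 -1.e+00]
shift [249.5   33.47   1.23] yaw -89.41 F [ 0.6  -0.35 -0.62] t 1.05
```

```bash
python3 -m handwheel '[[[1,50,7,0,-8],[1,100,14,0,-16],[1,150,20,0,-25],[1,200,27,0,-33],[1,249,33,0,-42]]]'; python3 g.py 480 -120 400 150
```

```text
clock: 1.55
tcp_pos: [479.9, -121.8, 401.2]
ee_rot: [0.0, 0.628, 0.778, -0.0]
contact_force: [0.7, -1.2, 0.8]
gripper_width: 85.2
tcp [ 479.92 -121.85  401.23] psi 102.21 q [-0.323  0.105  1.368 -0.     1.669 -0.536] axis [-0. -0. -1.]
shift [1.79 0.47 1.23] yaw -47.79 F [ 0.73 -1.23  0.81] t 1.55
```

```bash
python3 -m handwheel '[[[1,0,0,0,-8],[1,0,0,0,-16],[1,0,0,0,-25],[1,0,0,0,-33],[1,0,0,0,-42]]]'; cat > cap.py <<'E'
import sys,json,numpy as np,cv2
from bench import r
n,o=sys.argv[1:3]
p=r.camera_params(n); a,d=r.capture(n)
cv2.imwrite(f"pics/{o}.png",a[:,:,::-1]); np.save(o+'.npy',d)
json.dump({k:np.asarray(v).tolist() for k,v in p.items()},open(o+".json","w"))
E
python3 cap.py wrist w1;python3 g.py 480 -120 400 150
```

```text
clock: 2.05
tcp_pos: [479.1, -123.7, 401.1]
ee_rot: [-0.0, 0.311, 0.951, 0.0]
contact_force: [-0.1, -1.7, 0.3]
gripper_width: 85.1
tcp [ 479.05 -123.77  401.04] psi 144.37 q [-0.327  0.104  1.369  0.     1.669 -1.276] axis [-5.e-04  2.e-04 -1.e+00]
shift [1.42 3.62 1.04] yaw -5.63 F [ 0.19  0.06 -0.59] t 2.1
```

View pics/w1.png

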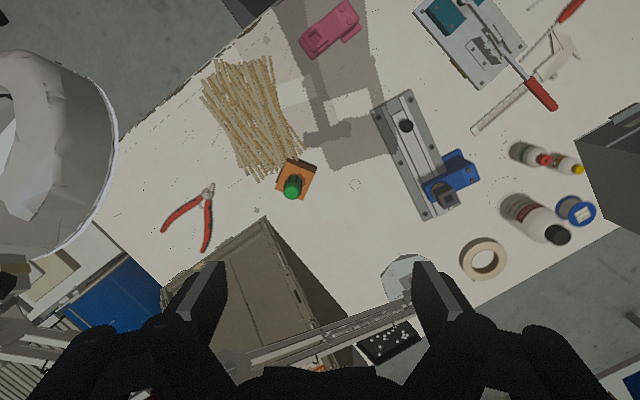

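```bash
python3 - <<'E'
from h import *
crop('pics/w1.png','pics/w1a.png',255,140,80,80,7)
crop('pics/w1.png','pics/w1b.png',360,75,130,150,4)
E
```

```text
(no output)
```

View pics/w1a.png

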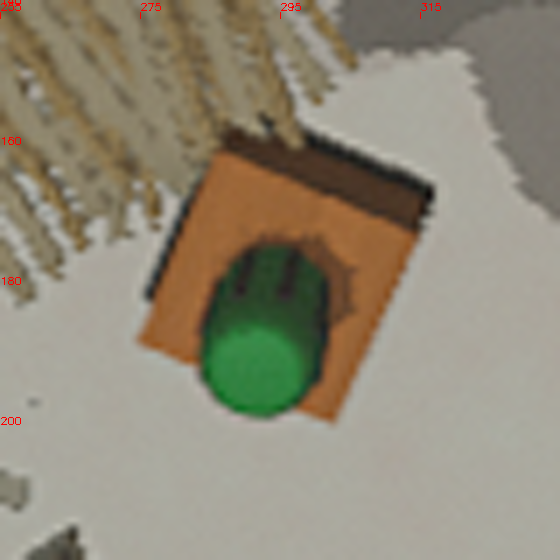

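View pics/w1b.png

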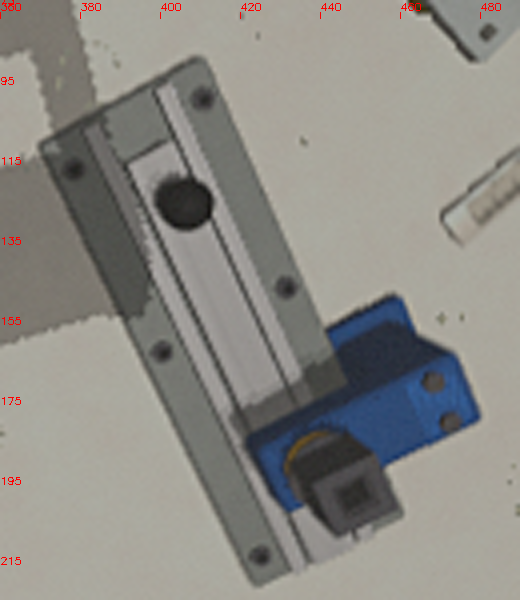

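```bash
cat > fit1.py <<'E'
from h import *
from scipy.optimize import least_squares
W,d=load('w1')
A=lambda x,y:(255+x/7-.4,140+y/7-.4)
B=lambda x,y:(360+x/4-.4,75+y/4-.4)
c=[onz(W,*A(*q),44) for q in [(222,150),(418,232),(335,422),(140,342)]]
for q in c: print(q.round(1))
c=np.array(c); print('centre',c.mean(0)); 
for i in range(4): e=c[(i+1)%4]-c[i]; print(np.linalg.norm(e),np.degrees(np.arctan2(e[1],e[0]))%90)
print('handle',onz(W,*A(262,370),104), world(W,d,*A(262,370)))
k=onz(W,*B(185,203),46); h=onz(W,*B(355,495),110); print('knob',k,'socket',h,'az',np.degrees(np.arctan2(*(h-k)[1::-1])), np.linalg.norm((h-k)[:2]))
print('z head',[world(W,d,*B(*q))[2].round(1) for q in [(325,495),(375,470),(390,510),(350,528)]],'socket floor',world(W,d,*B(355,495)))
for q in [(42,142),(205,55),(258,585)]: print('bed',onz(W,*B(*q),12))
for q in [(130,160),(170,140)]: print('bar end',onz(W,*B(*q),22))
E
python3 fit1.py
```

```text
[ 471.7 -183.6   44. ]
[ 513.  -159.4   44. ]
[ 538.4 -202.3   44. ]
[ 496.2 -226.8   44. ]
centre [ 504.84040016 -193.04116323   44.        ]
47.888694339656894 30.40446654169384
49.87330407282558 30.610527090226064
48.87474801193716 30.121975779297117
49.63855637021061 29.473984008235163
handle [ 505.36182938 -192.31051977  104.        ] [ 505.23496965 -192.1531843   104.59228361]
knob [534.91702567  -3.33232716  46.        ] socket [642.26384536 -16.84280698 110.        ] az -7.173427197385423 108.19368170643395
z head [np.float64(109.5), np.float64(110.0), np.float64(111.2), np.float64(108.3)] socket floor [649.39109221 -15.03870175  96.61340472]
bed [489.27799394 -31.95902492  12.        ]
bed [499.24739937  37.54537624  12.        ]
bed [706.39622292 -59.30878866  12.        ]
bar end [513.90821297  -8.65153708  22.        ]
bar end [516.66390229   8.02765399  22.        ]
```

```bash
python3 g.py 505.2 -192.5 180 150
```

```text
tcp [ 479.05 -123.77  401.04] psi 144.37 q [-0.327  0.104  1.369  0.     1.669 -1.276] axis [-5.e-04  2.e-04 -1.e+00]
shift [-61.4  -40.59 221.02] yaw -5.63 F [ 0.19  0.06 -0.59] t 2.1
```

```bash
python3 -m handwheel '[[[1,-20,-14,40,-3],[1,-40,-27,80,-5.6],[1,-55,-36,125,-5.6],[1,-61,-40,170,-5.6],[1,-61.4,-40.6,215,-5.6]]]'; python3 g.py 505.2 -192.5 62 150; python3 cap.py wrist w2
```

```text
clock: 2.6
tcp_pos: [504.0, -193.7, 184.2]
ee_rot: [-0.0, 0.269, 0.963, 0.0]
contact_force: [1.4, 0.4, -0.7]
gripper_width: 85.1
tcp [ 503.99 -193.72  184.22] psi 148.8 q [-0.435  0.321  1.607 -0.     1.214 -1.461] axis [-3.e-04  1.e-04 -1.e+00]
shift [ -0.44   1.68 122.22] yaw -1.2 F [ 1.45  0.4  -0.73] t 2.6
```

View pics/w2.png

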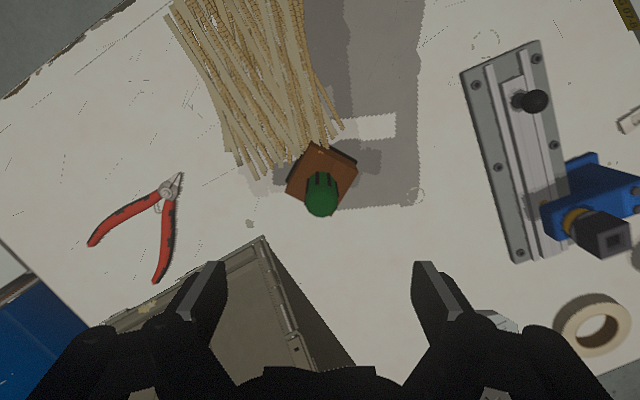

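```bash
python3 - <<'E'
from h import *
crop('pics/w2.png','pics/w2a.png',270,135,100,90,7)
W,d=load('w2')
print(onz(W,321,206,104),world(W,d,321,206))
E
```

```text
[ 504.67349041 -193.81958684  104.        ] [ 504.83016023 -193.9109255   103.51893315]
```

View pics/w2a.png

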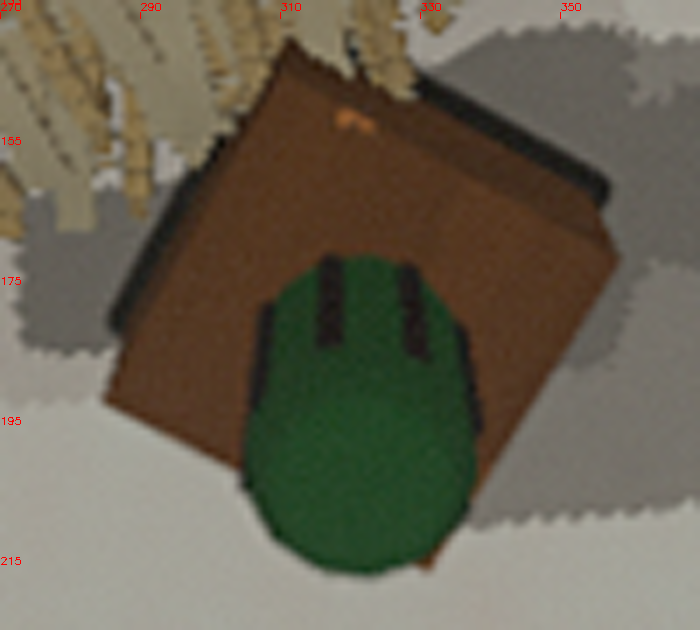

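```bash
python3 - <<'E'
from h import *
W,d=load('w2')
A=lambda x,y:(270+x/7-.4,135+y/7-.4)
c=np.array([onz(W,*A(*q),44) for q in [(290,40),(620,258),(430,570),(105,400)]])
print(c.round(1),c.mean(0))
for i in range(4): e=c[(i+1)%4]-c[i]; print(np.linalg.norm(e),np.degrees(np.arctan2(e[1],e[0]))%90)
print(onz(W,*A(360,485),104))
E
```

```text
[[ 467.3 -181.    44. ]
 [ 513.1 -159.4   44. ]
 [ 537.8 -202.3   44. ]
 [ 494.9 -226.6   44. ]] [ 503.2558125  -192.35034634   44.        ]
50.6708391499809 25.251844432856345
49.51027810844815 29.896046392990776
49.30456660562914 29.502443433284185
53.28782280397875 31.18756112088316
[ 503.26383208 -192.94490828  104.        ]
```

```bash
python3 -m handwheel '[[[1,0,-0.4,40,-1.2],[1,0,-0.4,80,-1.2],[1,0,-0.4,110,-1.2],[1,0,-0.4,122,-1.2],[1,0,-0.4,122,-1.2]]]'; python3 g.py 504.3 -193 62 150;python3 cap.py wrist w3
```

```text
clock: 3.15
tcp_pos: [503.9, -193.2, 64.1]
ee_rot: [-0.001, 0.257, 0.966, 0.0]
contact_force: [0.5, 0.3, 0.8]
gripper_width: 85.4
tcp [ 503.9  -193.23   64.07] psi 150.17 q [-0.434  0.477  1.701  0.     0.965 -1.484] axis [-1.5e-03  7.0e-04 -1.0e+00]
shift [-0.24  0.4   2.07] yaw 0.17 F [0.47 0.26 0.8 ] t 3.15
```

View pics/w3.png

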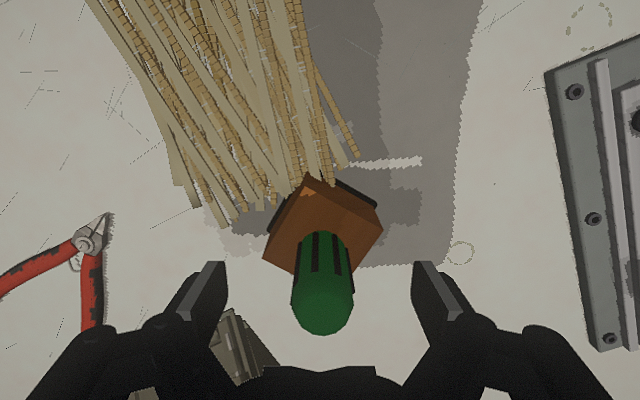

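Handle (323,300) stands centred between the open fingers (pads at x≈215 and 425). Closing on it.

```bash
python3 -m handwheel '[[[0.2,0,0,0,0],[0.2,0,0,0,0],[0.2,0,0,0,0],[0,0,0,0,0],[0,0,0,0,0]]]' 50; python3 g.py 504.3 -193 62 150;
```

```text
clock: 3.7
tcp_pos: [504.4, -193.3, 64.9]
ee_rot: [0.001, 0.257, 0.966, 0.0]
contact_force: [0.2, 1.0, 5.6]
gripper_width: 24.9
tcp [ 504.39 -193.34   64.87] psi 150.24 q [-0.434  0.476  1.701  0.     0.963 -1.486] axis [ 1.1e-03 -2.0e-04 -1.0e+00]
shift [0.25 0.25 2.87] yaw 0.24 F [0.21 1.02 5.61] t 3.7
```

```bash
python3 -m handwheel '[[[0,0,0,-12,0],[0,0,0,-30,0],[0,0,0,-60,0],[0,0,0,-100,0],[0,0,0,-130,0]]]'; python3 g.py 642.5 -16.7 195 202.1;
```

```text
clock: 4.2
tcp_pos: [504.0, -193.4, 196.8]
ee_rot: [0.0, 0.257, 0.966, -0.0]
contact_force: [0.5, -0.3, -1.3]
gripper_width: 24.9
tcp [ 503.99 -193.39  196.79] psi 150.25 q [-0.434  0.307  1.594 -0.     1.239 -1.486] axis [ 9.e-04 -6.e-04 -1.e+00]
shift [-32.59 222.13   1.8 ] yaw -51.85 F [ 0.45 -0.25 -1.27] t 4.2
```

```bash
python3 -m handwheel '[[[0,-7,45,0,-8.5],[0,-14,90,0,-17],[0,-20,135,0,-25],[0,-24,170,0,-34],[0,-24,170,0,-42]]]'; python3 g.py 642.5 -16.7 195 202.1;python3 cap.py wrist w4
```

```text
clock: 4.7
tcp_pos: [610.5, -54.2, 194.0]
ee_rot: [-0.0, -0.112, 0.994, 0.0]
contact_force: [-0.5, -0.1, -0.8]
gripper_width: 24.6
tcp [610.51 -54.18 194.  ] psi -167.19 q [-0.148  0.47   1.375  0.     1.297 -1.943] axis [-6.e-04  5.e-04 -1.e+00]
shift [-39.5   29.46  -1.  ] yaw -9.29 F [-0.53 -0.06 -0.76] t 4.7
```

View pics/w4.png

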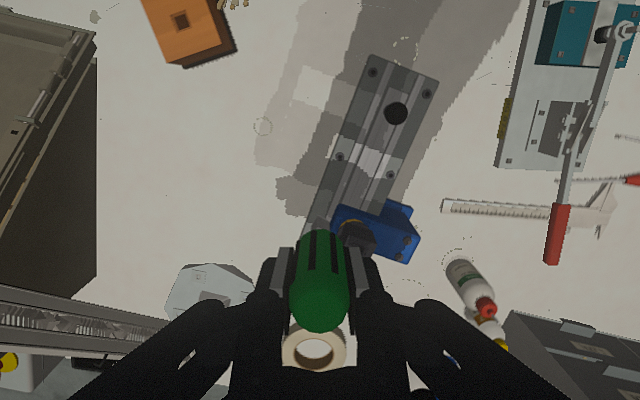

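```bash
python3 - <<'E'
from h import *
crop('pics/w4.png','pics/w4a.png',290,45,160,220,3)
crop('pics/w4.png','pics/w4b.png',330,200,100,70,7)
E
```

```text
(no output)
```

View pics/w4a.png

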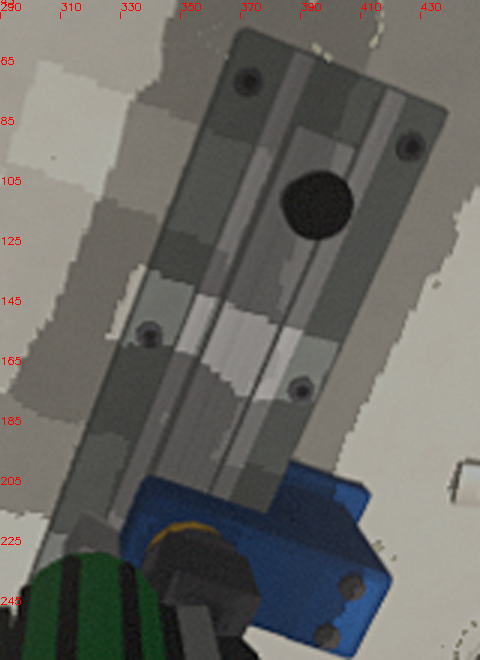

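View pics/w4b.png

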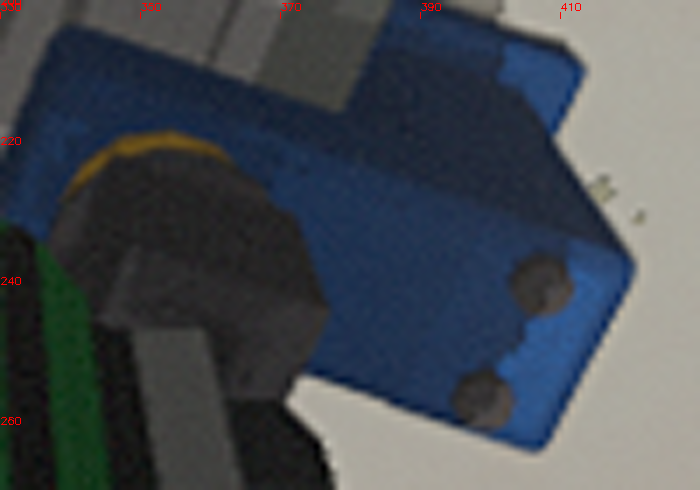

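```bash
python3 - <<'E'
from h import *
from scipy.optimize import least_squares
W,d=load('w4'); W1,_=load('w1')
A=lambda x,y:(290+x/3-.4,45+y/3-.4)
B=lambda x,y:(330+x/7-.4,200+y/7-.4)
C=lambda x,y:(360+x/4-.4,75+y/4-.4)
p1,p2=onz(W,*A(240,28),12),onz(W,*A(447,112),12); print(p1,p2,np.linalg.norm(p1-p2),np.degrees(np.arctan2(*(p2-p1)[1::-1])))
print('knob',onz(W,*A(317,205),46))
q1,q2=onz(W,*B(635,262),70),onz(W,*B(543,450),70); print('br',q1,q2,(q1+q2)/2,np.degrees(np.arctan2(*(q2-q1)[1::-1])))
q3=onz(W,*B(65,25),70); print('br in',q3, np.degrees(np.arctan2(*(q1-q3)[1::-1]))-90)
def X(t,b):
    c,s=np.cos(t[2]),np.sin(t[2]); return np.array([t[0]+c*b[0]-s*b[1],t[1]+s*b[0]+c*b[1],b[2]])
obs=[(W,*A(240,28),(-150,-36,12)),(W,*A(447,112),(-150,36,12)),
(W1,*C(42,142),(-150,-36,12)),(W1,*C(205,55),(-150,36,12)),(W1,*C(258,585),(70,-36,12)),(W1,*C(355,495),(0,0,108))]
f=lambda t:np.concatenate([np.array(proj(p,X(t,b)))-(u,v) for p,u,v,b in obs])
s=least_squares(f,[643,-16,-.13]); print(s.x,np.degrees(s.x[2])); print(s.fun.reshape(-1,2).round(2))
E
```

```text
[491.16281191 -34.53477759  12.        ] [500.10114301  35.88815206  12.        ] 70.98790589437561 82.76649142476268
knob [535.84515078  -3.9782869   46.        ]
br [635.45970822  45.06562913  70.        ] [664.75959958  41.97193248  70.        ] [650.1096539   43.51878081  70.        ] -6.027374226815843
br in [620.00327517 -35.27651598  70.        ] -10.889667394353069
[ 6.43981756e+02 -1.65725908e+01 -1.20185450e-01] -6.886119030004993
[[ 0.34 -0.42]
 [ 1.52 -0.47]
 [-0.74  1.67]
 [-0.17  0.23]
 [ 0.1   1.57]
 [ 0.22  0.35]]
```

```bash
python3 -m handwheel '[[[0,-20,15,0,-5],[0,-40,29.4,0,-10],[0,-40,29.4,0,-10],[0,-40,29.4,0,-10]]]'; python3 g.py 643 -16.6 175 203;python3 cap.py scene s5; python3 cap.py side d5; python3 -c "
from h import *
crop('pics/s5.png','pics/s5a.png',310,150,100,100,6)
crop('pics/d5.png','pics/d5a.png',205,120,100,110,5)"
```

```text
clock: 5.15
tcp_pos: [641.7, -20.8, 194.1]
ee_rot: [-0.0, -0.191, 0.981, -0.0]
contact_force: [-0.2, -1.4, -1.8]
gripper_width: 24.6
tcp [641.71 -20.78 194.11] psi -157.92 q [-0.089  0.536  1.277 -0.     1.329 -2.045] axis [-8.e-04 -2.e-04 -1.e+00]
shift [-2.78  3.39 19.11] yaw -0.92 F [-0.2  -1.42 -1.85] t 5.15
```

View pics/s5a.png

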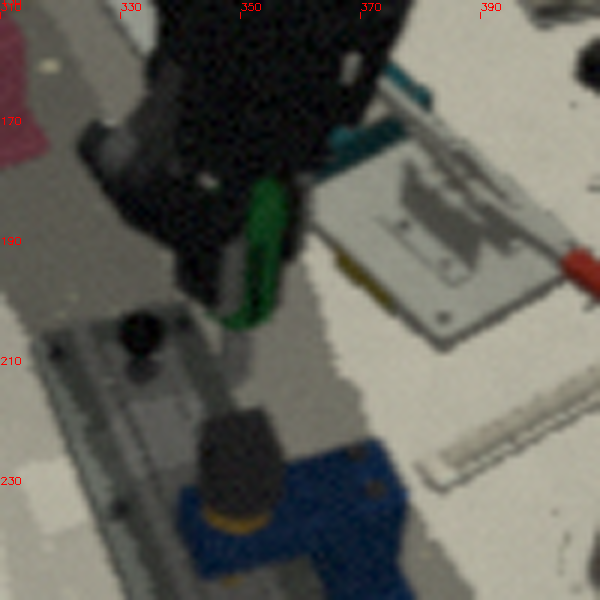

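View pics/d5a.png

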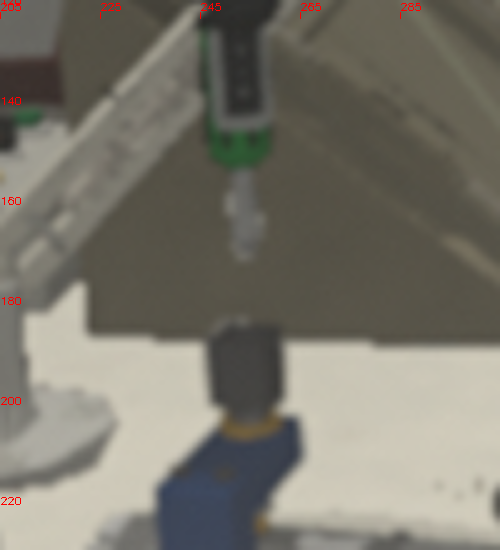

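```bash
python3 g.py 643 -16.6 175 203
```

```text
tcp [641.57 -21.26 194.38] psi -157.92 q [-0.09   0.535  1.278 -0.     1.329 -2.046] axis [-4.e-04 -1.e-04 -1.e+00]
shift [-3.08  3.78 19.38] yaw -0.92 F [ 0.42 -1.11 -0.77] t 5.25
```

```bash
python3 -m handwheel '[[[0,-3.1,3.8,8,-1],[0,-3.1,3.8,15,-1],[0,-3.1,3.8,19,-1],[0,-3.1,3.8,19,-1]]]'; python3 g.py 643 -16.6 160 203;python3 cap.py scene s6; python3 cap.py side d6; python3 -c "
from h import *
crop('pics/s6.png','pics/s6a.png',325,190,60,60,9)
crop('pics/d6.png','pics/d6a.png',225,140,60,70,8)
a=cv2.imread('pics/s6a.png');b=cv2.imread('pics/d6a.png');h=max(a.shape[0],b.shape[0])
f=lambda i:cv2.copyMakeBorder(i,0,h-i.shape[0],0,0,0)
c=np.hstack([f(a),f(b)]);cv2.imwrite('pics/c6.png',cv2.resize(c,None,fx=.75,fy=.75))"
```

```text
clock: 5.65
tcp_pos: [643.1, -15.9, 174.2]
ee_rot: [-0.001, -0.201, 0.98, 0.0]
contact_force: [0.1, -0.6, -1.6]
gripper_width: 25.0
tcp [643.09 -15.87 174.25] psi -156.78 q [-0.082  0.555  1.294 -0.     1.293 -2.058] axis [-1.6e-03  1.0e-04 -1.0e+00]
shift [ 0.35 -0.65 14.25] yaw 0.22 F [ 0.09 -0.58 -1.64] t 5.65
```

View pics/c6.png

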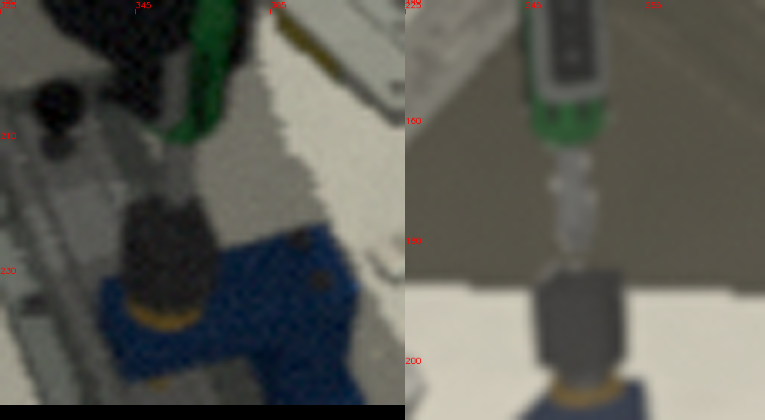

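```bash
python3 - <<'E'
from h import *
D,_=load('d6'); S,_=load('s6')
for n,p in (('side',D),('scene',S)):
  for X in [(643,-16,85),(643,-16,110),(643,-16,120),(643,-16,140),(643,-16,150),(633,-16,120),(643,-26,120)]: print(n,X,np.round(proj(p,X),2))
E
python3 - <<'E'
import cv2,numpy as np
a=cv2.imread('pics/d6.png'); g=a.max(2)
for v in (150,166,170,174,178,190,194,198): print(v,g[v,236:268].tolist())
a=cv2.imread('pics/s6.png'); g=a.max(2)
print()
for v in (212,214,216,224,228,232): print(v,g[v,336:366].tolist())
E
```

```text
side (643, -16, 85) [253.61 197.12]
side (643, -16, 110) [252.74 185.11]
side (643, -16, 120) [252.39 180.25]
side (643, -16, 140) [251.68 170.42]
side (643, -16, 150) [251.32 165.45]
side (633, -16, 120) [257.45 180.35]
side (643, -26, 120) [253.61 178.5 ]
scene (643, -16, 85) [348.57 229.1 ]
scene (643, -16, 110) [349.2  221.82]
scene (643, -16, 120) [349.46 218.81]
scene (643, -16, 140) [349.99 212.61]
scene (643, -16, 150) [350.27 209.42]
scene (633, -16, 120) [347.24 215.43]
scene (643, -26, 120) [345.16 220.39]
150 [118, 102, 88, 82, 83, 86, 86, 83, 71, 69, 84, 94, 87, 69, 54, 51, 56, 57, 51, 51, 65, 82, 90, 88, 86, 86, 85, 86, 85, 86, 87, 87]
166 [86, 85, 84, 85, 85, 85, 85, 85, 85, 85, 86, 86, 86, 89, 95, 102, 105, 108, 113, 109, 94, 87, 87, 86, 86, 87, 87, 86, 85, 85, 84, 85]
170 [86, 86, 86, 87, 86, 85, 86, 85, 86, 86, 87, 87, 96, 114, 119, 113, 107, 105, 99, 93, 89, 87, 87, 88, 87, 86, 86, 86, 85, 84, 85, 85]
174 [87, 86, 86, 86, 87, 88, 86, 87, 87, 87, 88, 88, 88, 91, 98, 104, 107, 106, 104, 104, 102, 92, 86, 87, 87, 86, 86, 86, 85, 86, 85, 85]
178 [86, 87, 87, 87, 87, 86
[... 654 characters left out ...]
 111, 109, 110, 113, 115, 116, 114, 115, 115]
214 [73, 71, 73, 71, 75, 71, 58, 54, 52, 53, 51, 57, 59, 58, 68, 67, 70, 83, 96, 110, 111, 112, 115, 111, 110, 112, 114, 112, 113, 113]
216 [73, 75, 78, 72, 75, 77, 72, 61, 57, 57, 52, 52, 56, 59, 69, 70, 68, 81, 101, 110, 112, 114, 111, 114, 111, 110, 113, 113, 112, 111]
224 [89, 89, 89, 88, 87, 92, 73, 39, 29, 31, 36, 32, 29, 30, 36, 27, 27, 28, 33, 33, 58, 91, 109, 111, 111, 111, 108, 104, 102, 87]
228 [79, 89, 81, 75, 71, 73, 61, 36, 28, 28, 21, 27, 31, 33, 29, 31, 22, 29, 29, 25, 27, 36, 51, 51, 52, 55, 62, 48, 49, 52]
232 [67, 65, 69, 60, 53, 49, 48, 36, 29, 25, 25, 29, 30, 31, 30, 32, 25, 33, 30, 34, 30, 44, 49, 51, 52, 51, 52, 50, 53, 50]
```

```bash
python3 -m handwheel '[[[0,0,0,5,0],[0,0,0,9,0],[0,0,0,13,0],[0,0,0,16,0]]]'; python3 g.py 643 -16.6 160 203
```

```text
clock: 6.15
tcp_pos: [643.4, -15.7, 158.7]
ee_rot: [-0.0, -0.202, 0.979, 0.0]
contact_force: [1.0, 1.1, -0.6]
gripper_width: 24.7
tcp [643.37 -15.73 158.73] psi -156.75 q [-0.081  0.569  1.31  -0.     1.263 -2.058] axis [-5.e-04  0.e+00 -1.e+00]
shift [ 0.69 -0.65 -1.27] yaw 0.25 F [ 0.96  1.1  -0.62] t 6.15
```

```bash
python3 -m handwheel '[[[0,0,0,3,0],[0,0,0,6,0],[0,0,0,9,0],[0,0,0,9,0]]]'; python3 g.py 643 -16.6 148 203
```

```text
clock: 6.55
tcp_pos: [643.4, -15.8, 149.8]
ee_rot: [-0.0, -0.201, 0.979, 0.0]
contact_force: [1.9, -0.9, -0.7]
gripper_width: 24.6
tcp [643.44 -15.78 149.82] psi -156.75 q [-0.081  0.578  1.318 -0.     1.246 -2.058] axis [-3.e-04 -0.e+00 -1.e+00]
shift [ 0.73 -0.58  1.82] yaw 0.25 F [ 1.92 -0.94 -0.73] t 6.55
```

```bash
python3 -m handwheel '[[[0,0,0,1,0],[0,0,0,2,0],[0,0,0,2,0]]]'; python3 -m handwheel '[[[0,0,0,1,0],[0,0,0,1,0]]]';  python3 -m handwheel '[[[0,0,0,1,0],[0,0,0,1,0]]]'
```

```text
clock: 6.85
tcp_pos: [643.5, -15.8, 148.2]
ee_rot: [-0.0, -0.201, 0.979, -0.0]
contact_force: [1.1, 0.6, -2.1]
gripper_width: 24.8
clock: 7.05
tcp_pos: [643.5, -15.8, 147.2]
ee_rot: [-0.0, -0.202, 0.979, -0.0]
contact_force: [-0.3, -0.5, -1.6]
gripper_width: 24.7
clock: 7.25
tcp_pos: [643.5, -15.8, 146.2]
ee_rot: [0.0, -0.201, 0.979, 0.0]
contact_force: [0.9, -0.9, -0.7]
gripper_width: 24.9
```

```bash
python3 -m handwheel '[[[0,0,0,0.7,0],[0,0,0,0.7,0]]]'; python3 -m handwheel '[[[0,0,0,0.7,0],[0,0,0,0.7,0]]]';  python3 -m handwheel '[[[0,0,0,0.7,0],[0,0,0,0.7,0]]]'
```

```text
clock: 7.45
tcp_pos: [643.5, -15.8, 145.5]
ee_rot: [-0.0, -0.201, 0.979, 0.0]
contact_force: [1.0, -0.7, 0.3]
gripper_width: 25.2
clock: 7.65
tcp_pos: [643.5, -15.8, 144.8]
ee_rot: [-0.0, -0.201, 0.979, -0.0]
contact_force: [1.7, -1.1, 0.1]
gripper_width: 24.6
clock: 7.85
tcp_pos: [643.6, -15.8, 144.3]
ee_rot: [0.0, -0.201, 0.979, -0.0]
contact_force: [0.8, 0.5, -0.0]
gripper_width: 24.9
```

```bash
for i in 1 2 3; do python3 -m handwheel '[[[0,0,0,0.7,0],[0,0,0,0.7,0]]]' | egrep 'clock|tcp|contact'; done
```

```text
clock: 8.05
tcp_pos: [643.7, -15.7, 144.1]
contact_force: [-0.1, -0.7, 4.8]
clock: 8.25
tcp_pos: [643.9, -15.7, 143.9]
contact_force: [-1.4, -0.6, 7.6]
clock: 8.45
tcp_pos: [644.1, -15.7, 143.8]
contact_force: [-2.3, -0.7, 12.5]
```

```bash
python3 -m handwheel '[[[0,0,0,-1.5,0],[0,0,0,-1.5,6],[0,0,0,-1.5,14],[0,0,0,-1.2,22],[0,0,0,-1.0,30]]]'; python3 g.py 643 -16.6 144 203; python3 -c "
from bench import r; print(r.sense()['wrist_torque'])"
```

```text
clock: 8.95
tcp_pos: [643.7, -16.0, 143.5]
ee_rot: [0.0, 0.062, 0.998, -0.0]
contact_force: [0.1, -2.7, 3.9]
gripper_width: 24.9
tcp [643.68 -16.05 143.5 ] psi 172.92 q [-8.200e-02  5.840e-01  1.324e+00 -1.000e-03  1.233e+00 -1.529e+00] axis [ 7.e-04 -6.e-04 -1.e+00]
shift [ 0.61 -0.63 -0.5 ] yaw -30.08 F [ 0.13 -2.73  3.92] t 8.95
[-0.44554232 -0.07046753  0.03430244]
```

```bash
python3 -m handwheel '[[[0,0,0,0.2,8.5],[0,0,0,0.5,17],[0,0,0,0.8,25.5],[0,0,0,1.0,34],[0,0,0,1.2,42]]]';python3 -m handwheel '[[[0,0,0,0.2,6],[0,0,0,0.4,11],[0,0,0,0.4,11]]]'; python3 g.py 643 -16.6 144 203; python3 -c "
from bench import r; print(r.sense()['wrist_torque'])"; python3 cap.py side d7;python3 -c "
from h import *
crop('pics/d7.png','pics/d7a.png',205,120,100,130,5)"
```

```text
clock: 9.45
tcp_pos: [643.5, -16.0, 142.2]
ee_rot: [0.0, 0.415, 0.91, -0.0]
contact_force: [-0.8, -1.9, 3.3]
gripper_width: 24.9
clock: 9.75
tcp_pos: [643.5, -15.9, 141.7]
ee_rot: [0.0, 0.499, 0.867, -0.0]
contact_force: [-1.9, -1.7, 4.9]
gripper_width: 24.8
tcp [643.48 -15.93 141.74] psi 120.17 q [-0.082  0.586  1.326 -0.     1.23  -0.608] axis [ 1.e-04 -3.e-04 -1.e+00]
shift [-0.34 -0.75 -2.26] yaw -82.83 F [-1.86 -1.74  4.86] t 9.75
[-0.41532372  0.20814401  0.05274375]
```

View pics/d7a.png

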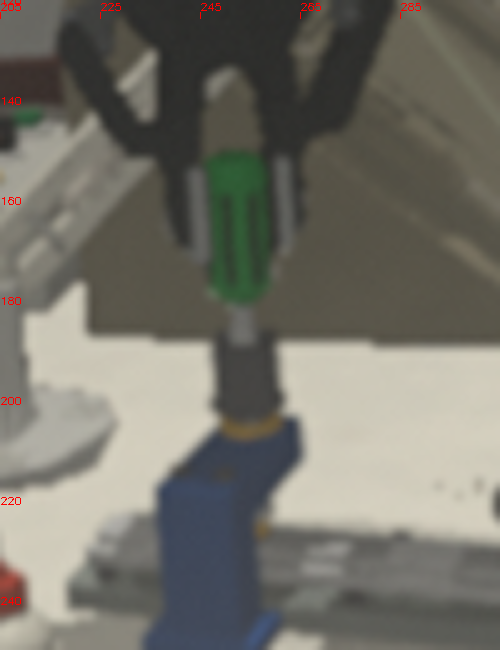

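```bash
python3 -m handwheel '[[[0,0,0,-1,0],[0.8,0,0,-1,0],[0.8,0,0,-1,0],[0.8,0,0,-1,0],[0.8,0,0,-10,0]]]' ; python3 -m handwheel '[[[0.8,0,0,-20,0],[0.8,0,0,-50,0],[0.8,0,0,-70,0]]]'; python3 g.py 535.2 -3.5 27.5 172.7
```

```text
clock: 10.3
tcp_pos: [643.0, -15.6, 150.6]
ee_rot: [-0.001, 0.498, 0.867, -0.0]
contact_force: [-0.6, -1.1, -1.4]
gripper_width: 68.2
clock: 10.6
tcp_pos: [643.8, -15.7, 224.3]
ee_rot: [0.001, 0.498, 0.867, 0.001]
contact_force: [0.2, -0.6, 0.8]
gripper_width: 68.1
tcp [643.81 -15.72 224.3 ] psi 120.26 q [-0.081  0.517  1.235  0.     1.387 -0.61 ] axis [ 2.2e-03 -1.0e-04 -1.0e+00]
shift [ 65.53 -88.03 196.55] yaw -52.44 F [ 0.18 -0.63  0.8 ] t 10.6
```

```bash
python3 -m handwheel '[[[0.8,26,-35,0,-8],[0.8,52,-70,10,-16],[0.8,65.5,-88,40,-25],[0.8,65.5,-88,80,-33],[0.8,65.5,-88,110,-42]]]'; python3 -m handwheel '[[[0.8,0,0,0,-8],[0.8,0,0,0,-10.4]]]' ; python3 g.py 535.2 -3.5 27.5 172.7; python3 cap.py wrist w8
```

```text
clock: 11.1
tcp_pos: [533.9, -3.3, 110.9]
ee_rot: [0.0, 0.155, 0.988, 0.0]
contact_force: [0.8, -0.1, -0.1]
gripper_width: 68.7
clock: 11.3
tcp_pos: [534.3, -3.5, 111.3]
ee_rot: [-0.0, 0.065, 0.998, 0.0]
contact_force: [0.1, -0.8, -0.1]
gripper_width: 68.2
tcp [534.34  -3.46 111.3 ] psi 172.56 q [-0.075  0.397  1.689  0.     1.056 -1.516] axis [-9.e-04  1.e-04 -1.e+00]
shift [-9.400e-01  7.000e-02  8.379e+01] yaw -0.14 F [ 0.13 -0.77 -0.08] t 11.3
```

View pics/w8.png

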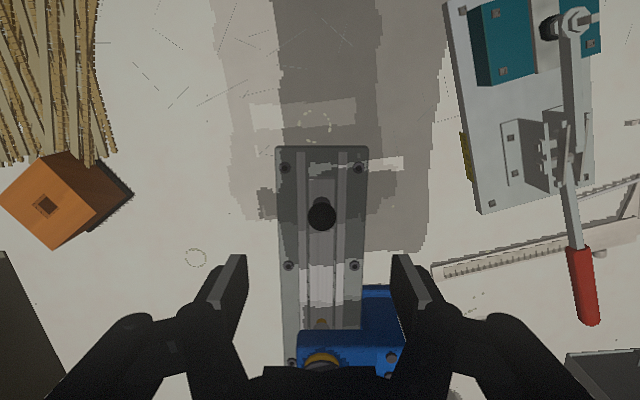

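```bash
python3 - <<'E'
from h import *
W,d=load('w8'); print(onz(W,321.5,216,46),world(W,d,321,214), onz(W,318,300,22))
a,b=onz(W,277,147,12),onz(W,369,147,12);print(a,b)
a,b=onz(W,303,155,19),onz(W,303,300,19)
E
python3 -m handwheel '[[[0.8,0,0,25,0],[0.8,0,0,50,0],[0.8,0,0,70,0],[0.8,0,0,80,0],[0.8,0,0,83,0]]]';python3 g.py 535.2 -3.5 27.5 172.7
```

```text
[536.20760822  -3.20311165  46.        ] [530.77830529  -2.90751133  55.7126882 ] [622.35174389 -17.08900738  22.        ]
[490.24152594 -30.80362487  12.        ] [499.20679039  37.78110218  12.        ]
clock: 11.85
tcp_pos: [534.4, -3.5, 28.2]
ee_rot: [-0.0, 0.068, 0.998, 0.0]
contact_force: [-1.0, -0.3, 0.8]
gripper_width: 68.1
tcp [534.41  -3.46  28.15] psi 172.21 q [-0.075  0.526  1.731  0.     0.886 -1.51 ] axis [-7.e-04  1.e-04 -1.e+00]
shift [-0.78  0.06  0.65] yaw -0.49 F [-0.98 -0.34  0.76] t 11.85
```

```bash
python3 -m handwheel '[[[0.4,-1.4,0,0,0],[0.15,-1.4,0,0,0],[0,-1.4,0,0,0],[0,-1.4,0,0,0],[0,-1.4,0,0,0]]]' 40;python3 g.py 535.2 -3.5 27.5 172.7
```

```text
clock: 12.35
tcp_pos: [536.3, -3.6, 29.4]
ee_rot: [0.001, 0.068, 0.998, 0.0]
contact_force: [-0.6, 0.3, 5.1]
gripper_width: 17.6
tcp [536.34  -3.63  29.4 ] psi 172.24 q [-0.075  0.526  1.726  0.     0.887 -1.511] axis [ 0.0014  0.     -1.    ]
shift [ 1.15 -0.02  1.9 ] yaw -0.46 F [-0.64  0.34  5.09] t 12.35
```

```bash
python3 -m handwheel '[[[0,0,0,-1,0],[0,2,0,-1,0],[0,4,0,-1,0],[0,6,0,-1,0],[0,8,0,-1,0]]]';python3 -m handwheel '[[[0,2,0,0,0],[0,4,0,0,0],[0,6,0,0,0],[0,8,0,0,0]]]'; python3 -m handwheel '[[[0,0,0,0,0],[0,0,0,0,0]]]'; python3 -m handwheel '[[[0,-2,0,0,0],[0,-4,0,0,0],[0,-6,0,0,0],[0,-8,0,0,0]]]';  python3 -m handwheel '[[[0,-2,0,0,0],[0,-4,0,0,0],[0,-6,0,0,0],[0,-8,0,0,0]]]'
```

```text
clock: 12.85
tcp_pos: [527.8, -2.5, 29.5]
ee_rot: [0.0, 0.068, 0.998, 0.0]
contact_force: [3.2, 0.7, -1.6]
gripper_width: 17.6
clock: 13.25
tcp_pos: [519.9, -1.5, 29.5]
ee_rot: [0.0, 0.068, 0.998, -0.0]
contact_force: [3.0, 0.8, -1.2]
gripper_width: 17.0
clock: 13.45
tcp_pos: [519.6, -1.5, 29.4]
ee_rot: [-0.0, 0.068, 0.998, 0.0]
contact_force: [-2.1, 1.8, 1.6]
gripper_width: 17.4
clock: 13.85
tcp_pos: [528.1, -2.6, 29.5]
ee_rot: [-0.0, 0.068, 0.998, 0.0]
contact_force: [-4.0, 2.7, 1.8]
gripper_width: 17.7
clock: 14.25
tcp_pos: [536.0, -3.7, 29.5]
ee_rot: [-0.0, 0.068, 0.998, 0.0]
contact_force: [-1.6, 3.1, 0.3]
gripper_width: 17.0
```

```bash
f(){ grep -E 'clock|contact' ; }
python3 -m handwheel '[[[0,2,0,0,0],[0,4,0,0,0]]]'|f; python3 -m handwheel '[[[0,2,0,0,0]]]'|f; python3 -m handwheel '[[[0,2,0,0,0]]]'|f; python3 -m handwheel '[[[0,2,0,0,0]]]'|f; python3 -m handwheel '[[[0,2,0,0,0]]]'|f;  python3 -m handwheel '[[[0,2,0,0,0]]]'|f
echo back
python3 -m handwheel '[[[0,-2,0,0,0],[0,-4,0,0,0]]]'|f; python3 -m handwheel '[[[0,-2,0,0,0]]]'|f; python3 -m handwheel '[[[0,-2,0,0,0]]]'|f; python3 -m handwheel '[[[0,-2,0,0,0]]]'|f; python3 -m handwheel '[[[0,-2,0,0,0]]]'|f;  python3 -m handwheel '[[[0,-2,0,0,0]]]'|f
```

```text
clock: 14.45
contact_force: [3.5, 2.3, -2.4]
clock: 14.55
contact_force: [1.5, 2.1, -2.2]
clock: 14.65
contact_force: [1.8, 1.3, -3.1]
clock: 14.75
contact_force: [2.3, 2.1, -2.4]
clock: 14.85
contact_force: [2.7, 0.9, -3.3]
clock: 14.95
contact_force: [3.0, 1.4, -3.4]
back
clock: 15.15
contact_force: [-1.8, 1.9, 1.2]
clock: 15.25
contact_force: [-3.0, 2.9, 1.6]
clock: 15.35
contact_force: [-2.0, 1.6, 0.9]
clock: 15.45
contact_force: [-2.4, 2.0, 1.7]
clock: 15.55
contact_force: [-2.5, 2.9, 0.3]
clock: 15.65
contact_force: [-2.2, 1.9, 1.4]
```

```bash
python3 -m handwheel '[[[0.8,0,0,0,0],[0.8,0,0,0,0],[0.8,0,0,-1,0],[0.8,0,0,-30,0],[0.8,0,0,-75,0]]]'; python3 -m handwheel '[[[0.8,0,0,-45,0],[0.8,0,0,-90,0],[0.8,0,0,-115,0],[0.8,0,0,-115,0]]]';python3 g.py 643.5 -15.9 142.5 172; python3 cap.py wrist w9
```

```text
clock: 16.15
tcp_pos: [534.6, -3.7, 103.4]
ee_rot: [-0.002, 0.068, 0.998, -0.0]
contact_force: [0.8, -0.4, 0.5]
gripper_width: 68.4
clock: 16.55
tcp_pos: [537.1, -3.8, 223.6]
ee_rot: [0.003, 0.068, 0.998, -0.0]
contact_force: [0.1, -0.5, -0.5]
gripper_width: 67.8
tcp [537.1   -3.83 223.61] psi 172.24 q [-0.075  0.274  1.573 -0.     1.288 -1.511] axis [ 6.9e-03 -6.0e-04 -1.0e+00]
shift [-106.49    2.38   81.86] yaw 0.24 F [ 0.06 -0.47 -0.53] t 16.55
```

View pics/w9.png

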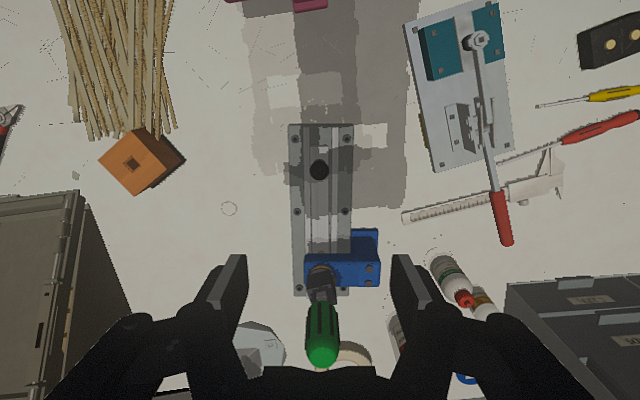

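```bash
python3 - <<'E'
from h import *
W,d=load('w9'); print(onz(W,322,351,180.5),world(W,d,322,351)); print(onz(W,319,170,46))
E
python3 -m handwheel '[[[0.8,-35,0,-3,0],[0.8,-70,1,-3,0],[0.8,-100,2,-3,0],[0.8,-106.5,2.4,-3,0],[0.8,-106.5,2.4,-3,0]]]'; python3 g.py 643.5 -15.9 142.5 172; python3 cap.py wrist w10
```

```text
[636.37053191 -16.42432549 180.5       ] [636.41139783 -16.42941203 180.45870855]
[535.83745586  -4.94106828  46.        ]
clock: 17.1
tcp_pos: [641.6, -15.8, 220.4]
ee_rot: [-0.001, 0.068, 0.998, 0.0]
contact_force: [-0.2, 0.1, 0.1]
gripper_width: 68.6
tcp [641.61 -15.76 220.43] psi 172.24 q [-0.082  0.517  1.244 -0.     1.384 -1.517] axis [-2.8e-03  2.0e-04 -1.0e+00]
shift [-2.11  0.13 77.92] yaw 0.24 F [-0.17  0.13  0.06] t 17.1
```

View pics/w10.png

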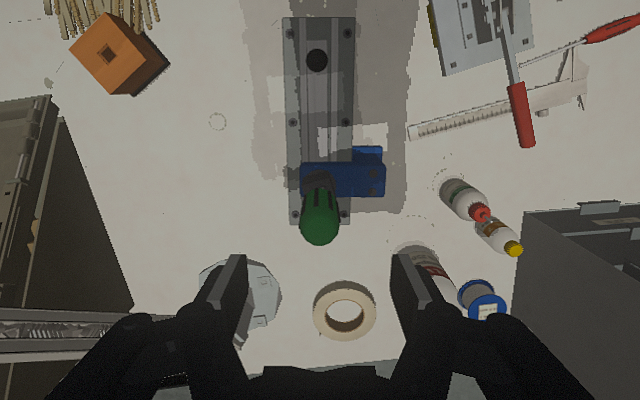

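```bash
python3 - <<'E'
from h import *
W,d=load('w10')
for v in (215,222,230,240): print(v,world(W,d,320,v))
crop('pics/w10.png','pics/w10a.png',285,160,70,95,6)
E
```

```text
215 [632.82684272 -15.21193194 179.1368453 ]
222 [636.31269002 -15.69046486 181.79724635]
230 [641.77779194 -16.43009163 181.4203063 ]
240 [648.61226184 -17.35579121 181.27589233]
```

View pics/w10a.png

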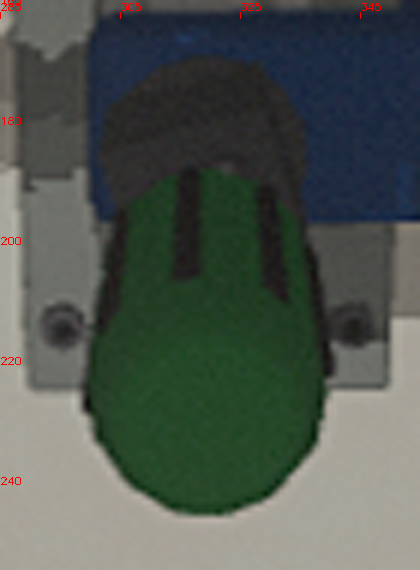

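```bash
python3 -m handwheel '[[[0.8,-0.5,0,30,0],[0.8,-0.5,0,55,0],[0.8,-0.5,0,70,0],[0.8,-0.5,0,77,0],[0.8,-0.5,0,77,0]]]'; python3 -m handwheel '[[[0.3,0,0,0,0],[0,0,0,0,0],[0,0,0,0,0],[0,0,0,0,0]]]' 50; python3 g.py 643.5 -15.9 142.5 172; python3 -m handwheel '[[[0,-1,0,-0.5,0],[0,-1,0,-0.5,0]]]'
```

```text
clock: 17.65
tcp_pos: [641.8, -15.7, 145.3]
ee_rot: [-0.0, 0.068, 0.998, 0.0]
contact_force: [0.0, -0.2, 0.4]
gripper_width: 68.2
clock: 18.05
tcp_pos: [642.5, -15.8, 146.4]
ee_rot: [0.001, 0.068, 0.998, -0.0]
contact_force: [0.4, -0.4, 4.3]
gripper_width: 24.5
tcp [642.54 -15.79 146.36] psi 172.24 q [-0.082  0.578  1.326 -0.     1.236 -1.517] axis [ 1.5e-03 -1.0e-04 -1.0e+00]
shift [-0.96  0.02  3.86] yaw 0.24 F [ 0.37 -0.45  4.33] t 18.05
clock: 18.25
tcp_pos: [643.2, -15.9, 146.3]
ee_rot: [-0.0, 0.068, 0.998, 0.0]
contact_force: [-2.6, 0.7, 5.7]
gripper_width: 24.8
```

```bash
python3 -m handwheel '[[[0,0,0,0,8],[0,0,0,0.2,16],[0,0,0,0.4,24],[0,0,0,0.6,32],[0,0,0,0.7,35]]]';python3 -m handwheel '[[[0,0,0,0,0]]]'; python3 g.py 643.5 -15.9 142.5 137; python3 -c "
from bench import r; print(r.sense()['wrist_torque'])"
```

```text
clock: 18.75
tcp_pos: [643.2, -15.6, 145.4]
ee_rot: [-0.0, 0.367, 0.93, 0.0]
contact_force: [-2.0, 2.3, 3.6]
gripper_width: 24.7
clock: 18.85
tcp_pos: [643.3, -15.6, 145.4]
ee_rot: [0.0, 0.365, 0.931, 0.0]
contact_force: [-1.0, 1.7, 3.5]
gripper_width: 24.7
tcp [643.26 -15.64 145.39] psi 137.21 q [-0.081  0.582  1.323  0.     1.236 -0.906] axis [ 1.e-04  3.e-04 -1.e+00]
shift [-0.35 -0.03  2.89] yaw 0.21 F [-0.98  1.69  3.54] t 18.85
[0.39797591 0.23598435 0.09085195]
```

```bash
python3 -m handwheel '[[[0,0,0,-0.7,0],[0.8,0,0,-0.7,0],[0.8,0,0,-0.7,0],[0.8,0,0,-1,0],[0.8,0,0,-15,0]]]' ; python3 -m handwheel '[[[0.8,0,0,-30,0],[0.8,0,0,-65,0],[0.8,0,0,-65,0]]]'; python3 g.py 536 -3.8 108 172.5
```

```text
clock: 19.35
tcp_pos: [642.5, -16.0, 159.0]
ee_rot: [-0.002, 0.364, 0.931, -0.001]
contact_force: [0.0, -0.1, -0.0]
gripper_width: 68.3
clock: 19.65
tcp_pos: [644.7, -16.0, 231.9]
ee_rot: [0.004, 0.364, 0.931, 0.001]
contact_force: [0.6, -0.3, 0.7]
gripper_width: 68.2
tcp [644.74 -16.04 231.89] psi 137.25 q [-0.082  0.51   1.227 -0.     1.395 -0.906] axis [ 9.e-03 -8.e-04 -1.e+00]
shift [ 89.04 -65.5  122.9 ] yaw -35.25 F [ 0.61 -0.27  0.69] t 19.65
```

```bash
python3 -m handwheel '[[[0.8,36,-26,0,-8],[0.8,72,-52,10,-16],[0.8,88,-64.5,45,-24],[0.8,88,-64.5,90,-32],[0.8,88,-64.5,122,-35.2]]]'; python3 -m handwheel '[[[0.8,0,0,0,0],[0.8,0,0,0,0]]]'; python3 g.py 536 -3.8 28.2 172.5
```

```text
clock: 20.15
tcp_pos: [534.0, -3.4, 102.2]
ee_rot: [0.0, 0.063, 0.998, -0.0]
contact_force: [0.9, 0.8, 1.0]
gripper_width: 68.3
clock: 20.35
tcp_pos: [535.4, -3.6, 104.6]
ee_rot: [0.0, 0.067, 0.998, -0.0]
contact_force: [-0.1, -0.1, 0.2]
gripper_width: 68.5
tcp [535.39  -3.56 104.58] psi 172.34 q [-0.075  0.408  1.692 -0.     1.041 -1.512] axis [ 8.e-04 -1.e-04 -1.e+00]
shift [-0.58 -0.16 76.38] yaw -0.16 F [-0.07 -0.14  0.17] t 20.35
```

```bash
python3 -m handwheel '[[[0.8,-0.6,-0.1,30,0],[0.8,-0.6,-0.1,55,0],[0.8,-0.6,-0.1,70,0],[0.8,-0.6,-0.1,75,0],[0.8,-0.6,-0.1,75,0]]]'; python3 -m handwheel '[[[0.3,0,0,0,0],[0,0,0,0,0],[0,0,0,0,0],[0,0,0,0,0]]]' 40; python3 g.py 536 -3.8 28.2 172.5
```

```text
clock: 20.85
tcp_pos: [536.2, -3.8, 29.6]
ee_rot: [0.001, 0.066, 0.998, 0.0]
contact_force: [-0.1, 0.5, 0.5]
gripper_width: 68.3
clock: 21.25
tcp_pos: [535.8, -3.6, 29.1]
ee_rot: [0.001, 0.066, 0.998, 0.0]
contact_force: [-2.0, 0.8, 7.3]
gripper_width: 17.5
tcp [535.78  -3.58  29.09] psi 172.44 q [-0.075  0.526  1.728  0.     0.887 -1.514] axis [ 1.1e-03  1.0e-04 -1.0e+00]
shift [-0.25 -0.19  0.89] yaw -0.06 F [-2.04  0.77  7.28] t 21.25
```

Relieve the downward push, then slide to and fro.

```bash
f(){ grep -E 'clock|contact|tcp' ; }
python3 -m handwheel '[[[0,0,0,-1.3,0],[0,2,0,-1.3,0],[0,4,0,-1.3,0]]]'|f; python3 -m handwheel '[[[0,2,0,0,0]]]'|f; python3 -m handwheel '[[[0,2,0,0,0]]]'|f; python3 -m handwheel '[[[0,2,0,0,0]]]'|f; python3 -m handwheel '[[[0,2,0,0,0]]]'|f;  python3 -m handwheel '[[[0,2,0,0,0]]]'|f
echo back
python3 -m handwheel '[[[0,-2,0,0,0],[0,-4,0,0,0]]]'|f; python3 -m handwheel '[[[0,-2,0,0,0]]]'|f; python3 -m handwheel '[[[0,-2,0,0,0]]]'|f; python3 -m handwheel '[[[0,-2,0,0,0]]]'|f; python3 -m handwheel '[[[0,-2,0,0,0]]]'|f;  python3 -m handwheel '[[[0,-2,0,0,0]]]'|f
```

```text
clock: 21.55
tcp_pos: [531.6, -3.1, 29.4]
contact_force: [3.9, 0.3, -6.5]
clock: 21.65
tcp_pos: [529.6, -2.8, 29.4]
contact_force: [4.1, 0.8, -7.0]
clock: 21.75
tcp_pos: [527.6, -2.6, 29.4]
contact_force: [4.9, 0.4, -6.2]
clock: 21.85
tcp_pos: [525.6, -2.3, 29.4]
contact_force: [4.7, 1.5, -6.0]
clock: 21.95
tcp_pos: [523.7, -2.0, 29.4]
contact_force: [4.8, 0.6, -6.4]
clock: 22.05
tcp_pos: [521.7, -1.8, 29.5]
contact_force: [5.0, 0.8, -6.2]
back
clock: 22.25
tcp_pos: [524.6, -2.2, 29.2]
contact_force: [-6.2, 2.6, -1.6]
clock: 22.35
tcp_pos: [526.6, -2.5, 29.2]
contact_force: [-5.8, 3.1, -1.1]
clock: 22.45
tcp_pos: [528.6, -2.7, 29.2]
contact_force: [-5.9, 2.4, -1.0]
clock: 22.55
tcp_pos: [530.7, -3.0, 29.2]
contact_force: [-5.2, 2.2, -0.4]
clock: 22.65
tcp_pos: [532.6, -3.2, 29.2]
contact_force: [-5.2, 3.1, -0.5]
clock: 22.75
tcp_pos: [534.6, -3.5, 29.2]
contact_force: [-6.3, 3.4, -0.4]
```

```bash
python3 cap.py scene s11; python3 cap.py side d11; python3 -c "
from h import *
crop('pics/s11.png','pics/s11a.png',330,180,50,70,8)
crop('pics/d11.png','pics/d11a.png',225,140,60,100,6)
a=cv2.imread('pics/s11a.png');b=cv2.imread('pics/d11a.png');h=max(a.shape[0],b.shape[0])
f=lambda i:cv2.copyMakeBorder(i,0,h-i.shape[0],0,0,0)
cv2.imwrite('pics/c11.png',np.hstack([f(a),f(b)]))"
```

```text
(no output)
```

View pics/c11.png

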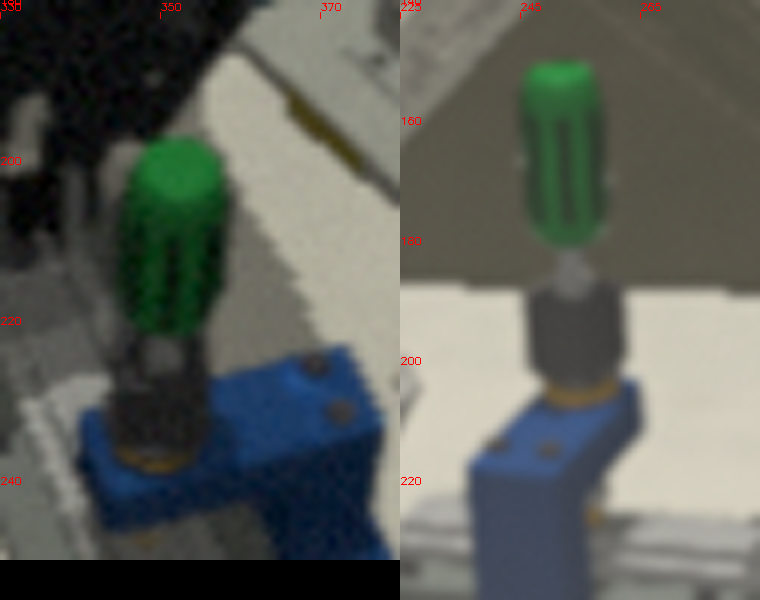

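```bash
python3 -m handwheel '[[[0.8,0,0,0,0],[0.8,0,0,0,0],[0.8,0,0,-1,0],[0.8,0,0,-30,0],[0.8,0,0,-75,0]]]'; python3 -m handwheel '[[[0.8,0,0,-45,0],[0.8,0,0,-90,0],[0.8,0,0,-115,0],[0.8,0,0,-115,0],[0.8,0,0,-115,0]]]';python3 g.py 642 -15.9 220 172
```

```text
clock: 23.35
tcp_pos: [534.2, -3.7, 103.7]
ee_rot: [-0.002, 0.066, 0.998, -0.0]
contact_force: [0.4, -0.6, 0.7]
gripper_width: 68.3
clock: 23.85
tcp_pos: [535.3, -3.7, 219.7]
ee_rot: [0.0, 0.066, 0.998, -0.0]
contact_force: [-0.2, -0.4, -1.1]
gripper_width: 68.3
tcp [535.35  -3.73 219.67] psi 172.44 q [-0.075  0.277  1.578 -0.     1.286 -1.514] axis [ 7.e-04 -1.e-04 -1.e+00]
shift [-107.33    1.97   -0.25] yaw 0.44 F [-0.21 -0.43 -1.07] t 23.85
```

```bash
python3 -m handwheel '[[[0.8,-35,0,0,0],[0.8,-70,1,0,0],[0.8,-100,2,0,0],[0.8,-107.3,2,0,0],[0.8,-107.3,2,0,0]]]'; python3 -m handwheel '[[[0.8,0,0,0,0]]]'; python3 g.py 642.5 -15.9 144 172; python3 cap.py wrist w12; python3 -c "
from h import *
crop('pics/w12.png','pics/w12a.png',285,160,70,95,6)"
```

```text
clock: 24.35
tcp_pos: [641.9, -15.9, 217.5]
ee_rot: [-0.001, 0.066, 0.998, 0.0]
contact_force: [0.7, -0.6, -1.3]
gripper_width: 68.2
clock: 24.45
tcp_pos: [641.2, -15.7, 218.8]
ee_rot: [-0.001, 0.066, 0.998, 0.0]
contact_force: [-0.9, -0.1, 0.4]
gripper_width: 68.2
tcp [641.15 -15.69 218.76] psi 172.45 q [-0.082  0.517  1.249 -0.     1.378 -1.521] axis [-1.6e-03  1.0e-04 -1.0e+00]
shift [-1.480e+00 -2.000e-02  7.476e+01] yaw 0.45 F [-0.88 -0.09  0.37] t 24.45
```

View pics/w12a.png

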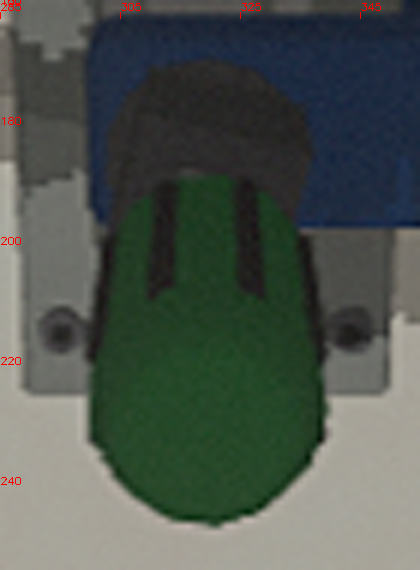

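```bash
python3 -m handwheel '[[[0.8,-0.5,0,30,0],[0.8,-0.5,0,55,0],[0.8,-0.5,0,70,0],[0.8,-0.5,0,75,0],[0.8,-0.5,0,75,0]]]'; python3 -m handwheel '[[[0.3,0,0,0,0],[0,0,0,0,0],[0,0,0,0,0],[0,0,0,0,0]]]' 50; python3 -m handwheel '[[[0,-1,0,-0.5,0],[0,-1,0,-0.5,0]]]';  python3 -m handwheel '[[[0,0,0,0,8],[0,0,0,0.2,16],[0,0,0,0.4,24],[0,0,0,0.5,29],[0,0,0,0.5,29]]]'; python3 g.py 643.5 -15.9 142.5 143; python3 -c "
from bench import r; print(r.sense()['wrist_torque'])"
```

```text
clock: 25.0
tcp_pos: [642.4, -15.8, 144.8]
ee_rot: [-0.0, 0.066, 0.998, 0.0]
contact_force: [0.7, -0.5, 0.2]
gripper_width: 68.1
clock: 25.4
tcp_pos: [642.9, -15.9, 145.4]
ee_rot: [0.001, 0.066, 0.998, 0.0]
contact_force: [0.9, -0.4, 4.5]
gripper_width: 24.5
clock: 25.6
tcp_pos: [643.5, -16.0, 145.4]
ee_rot: [-0.0, 0.066, 0.998, 0.0]
contact_force: [-2.7, 0.9, 5.4]
gripper_width: 24.7
clock: 26.1
tcp_pos: [643.5, -15.8, 144.7]
ee_rot: [-0.0, 0.314, 0.949, 0.0]
contact_force: [-1.2, 1.4, 2.9]
gripper_width: 24.9
tcp [643.48 -15.83 144.65] psi 143.38 q [-0.082  0.583  1.323  0.     1.236 -1.013] axis [-1.e-04  3.e-04 -1.e+00]
shift [-0.06 -0.04  2.15] yaw 0.38 F [-1.21  1.44  2.9 ] t 26.1
[0.38267344 0.39550688 0.06145533]
```

Release, return to the knob and feel.

```bash
python3 -m handwheel '[[[0,0,0,-0.5,0],[0.8,0,0,-0.5,0],[0.8,0,0,-0.5,0],[0.8,0,0,-1,0],[0.8,0,0,-15,0]]]' ; python3 -m handwheel '[[[0.8,0,0,-30,0],[0.8,0,0,-65,0],[0.8,0,0,-65,0],[0.8,0,0,-65,0]]]'; python3 g.py 535.2 -3.6 105 172.5
```

```text
clock: 26.6
tcp_pos: [642.8, -16.1, 158.3]
ee_rot: [-0.002, 0.313, 0.95, -0.0]
contact_force: [-0.2, -0.2, 0.2]
gripper_width: 68.3
clock: 27.0
tcp_pos: [643.7, -16.1, 226.1]
ee_rot: [0.001, 0.314, 0.95, 0.0]
contact_force: [0.5, 0.4, -0.4]
gripper_width: 68.3
tcp [643.74 -16.05 226.08] psi 143.46 q [-0.082  0.516  1.233 -0.     1.391 -1.015] axis [ 2.2e-03 -2.0e-04 -1.0e+00]
shift [ 94.85 -54.76 120.84] yaw -29.04 F [ 0.53  0.41 -0.41] t 27.0
```

```bash
python3 -m handwheel '[[[0.8,39,-22,0,-8],[0.8,78,-45,10,-16],[0.8,94.4,-54.6,45,-24],[0.8,94.4,-54.6,90,-29],[0.8,94.4,-54.6,121,-29]]]'; python3 -m handwheel '[[[0.8,0,0,0,0],[0.8,0,0,0,0]]]'; python3 g.py 535.2 -3.6 29.4 172.5
```

```text
clock: 27.5
tcp_pos: [533.5, -3.5, 101.0]
ee_rot: [-0.001, 0.064, 0.998, 0.0]
contact_force: [0.7, -0.2, 0.1]
gripper_width: 68.4
clock: 27.7
tcp_pos: [535.3, -3.6, 104.1]
ee_rot: [-0.0, 0.066, 0.998, 0.0]
contact_force: [0.2, 0.7, -0.6]
gripper_width: 68.5
tcp [535.27  -3.64 104.07] psi 172.42 q [-0.075  0.409  1.692  0.     1.042 -1.514] axis [-7.e-04  1.e-04 -1.e+00]
shift [2.000e-02 3.000e-02 7.467e+01] yaw -0.08 F [ 0.23  0.68 -0.64] t 27.7
```

```bash
python3 -m handwheel '[[[0.8,0,0,30,0],[0.8,0,0,55,0],[0.8,0,0,70,0],[0.8,0,0,74.5,0],[0.8,0,0,74.5,0]]]'; python3 -m handwheel '[[[0.3,0,0,0,0],[0,0,0,0,0],[0,0,0,0,0],[0,0,0,-0.7,0],[0,0,0,-0.7,0]]]' 40; python3 g.py 536 -3.8 28.2 172.5
```

```text
clock: 28.2
tcp_pos: [535.9, -3.7, 30.2]
ee_rot: [0.001, 0.066, 0.998, 0.0]
contact_force: [0.1, -0.2, 0.3]
gripper_width: 68.5
clock: 28.7
tcp_pos: [535.4, -3.6, 30.1]
ee_rot: [0.0, 0.066, 0.998, 0.0]
contact_force: [1.0, 1.6, 2.0]
gripper_width: 17.1
tcp [535.36  -3.59  30.06] psi 172.44 q [-0.075  0.524  1.728  0.     0.889 -1.514] axis [ 6.e-04  1.e-04 -1.e+00]
shift [-0.66 -0.12  1.86] yaw -0.06 F [0.98 1.59 2.  ] t 28.7
```

```bash
f(){ grep -E 'clock|contact|tcp' ; }
python3 -m handwheel '[[[0,2,0,0,0],[0,4,0,0,0]]]'|f; python3 -m handwheel '[[[0,2,0,0,0]]]'|f; python3 -m handwheel '[[[0,2,0,0,0]]]'|f; python3 -m handwheel '[[[0,2,0,0,0]]]'|f; python3 -m handwheel '[[[0,2,0,0,0]]]'|f;  python3 -m handwheel '[[[0,2,0,0,0]]]'|f
echo back
python3 -m handwheel '[[[0,-2,0,0,0],[0,-4,0,0,0]]]'|f; python3 -m handwheel '[[[0,-2,0,0,0]]]'|f; python3 -m handwheel '[[[0,-2,0,0,0]]]'|f; python3 -m handwheel '[[[0,-2,0,0,0]]]'|f; python3 -m handwheel '[[[0,-2,0,0,0]]]'|f;  python3 -m handwheel '[[[0,-2,0,0,0]]]'|f
```

```text
clock: 28.9
tcp_pos: [532.2, -3.2, 30.1]
contact_force: [9.7, -0.0, -3.6]
clock: 29.0
tcp_pos: [530.2, -2.9, 30.1]
contact_force: [8.6, 0.3, -4.5]
clock: 29.1
tcp_pos: [528.2, -2.7, 30.1]
contact_force: [7.8, 0.6, -4.0]
clock: 29.2
tcp_pos: [526.2, -2.4, 30.1]
contact_force: [8.2, 0.7, -5.8]
clock: 29.3
tcp_pos: [524.2, -2.1, 30.1]
contact_force: [7.9, 0.4, -4.5]
clock: 29.4
tcp_pos: [522.3, -1.9, 30.1]
contact_force: [8.5, -0.7, -4.7]
back
clock: 29.6
tcp_pos: [524.3, -2.1, 30.0]
contact_force: [-10.0, 2.7, 10.6]
clock: 29.7
tcp_pos: [526.3, -2.4, 30.0]
contact_force: [-9.9, 1.5, 10.9]
clock: 29.8
tcp_pos: [528.3, -2.7, 30.0]
contact_force: [-9.2, 2.2, 9.1]
clock: 29.9
tcp_pos: [530.3, -2.9, 30.0]
contact_force: [-9.6, 1.9, 9.9]
clock: 30.0
tcp_pos: [532.3, -3.2, 30.0]
contact_force: [-9.9, 2.4, 10.2]
clock: 30.1
tcp_pos: [534.2, -3.4, 30.0]
contact_force: [-9.0, 2.6, 10.8]
```

```bash
python3 -m handwheel '[[[0.8,0,0,0,0],[0.8,0,0,0,0],[0.8,0,0,-1,0],[0.8,0,0,-30,0],[0.8,0,0,-75,0]]]'; python3 -m handwheel '[[[0.8,0,0,-45,0],[0.8,0,0,-90,0],[0.8,0,0,-113,0],[0.8,0,0,-113,0],[0.8,0,0,-113,0]]]';python3 g.py 642 -15.9 220 172.4
```

```text
clock: 30.6
tcp_pos: [533.8, -3.6, 103.6]
ee_rot: [-0.002, 0.066, 0.998, 0.0]
contact_force: [0.4, 0.6, -0.1]
gripper_width: 68.1
clock: 31.1
tcp_pos: [535.0, -3.7, 217.5]
ee_rot: [0.0, 0.066, 0.998, -0.0]
contact_force: [-0.8, 0.2, -0.3]
gripper_width: 68.5
tcp [535.    -3.67 217.52] psi 172.44 q [-0.075  0.278  1.582 -0.     1.282 -1.514] axis [ 1.e-04 -0.e+00 -1.e+00]
shift [-107.68    1.95   -2.47] yaw 0.04 F [-0.81  0.22 -0.28] t 31.1
```

```bash
python3 -m handwheel '[[[0.8,-35,0,-2,0],[0.8,-70,1,-2,0],[0.8,-100,2,-2,0],[0.8,-107.5,2,-2,0],[0.8,-107.5,2,-2,0]]]'; python3 -m handwheel '[[[0.8,0,0,0,0]]]'; python3 g.py 642.5 -15.9 144 172; python3 cap.py wrist w13; python3 cap.py side d13; python3 -c "
from h import *
crop('pics/w13.png','pics/w13a.png',285,160,70,95,5)
crop('pics/d13.png','pics/d13a.png',225,140,60,95,5)
a=cv2.imread('pics/w13a.png');b=cv2.imread('pics/d13a.png')
cv2.imwrite('pics/c13.png',np.hstack([a,b]))"
```

```text
clock: 31.6
tcp_pos: [641.8, -15.9, 217.5]
ee_rot: [-0.002, 0.066, 0.998, 0.0]
contact_force: [-0.2, -0.3, -0.4]
gripper_width: 68.2
clock: 31.7
tcp_pos: [641.1, -15.7, 218.9]
ee_rot: [-0.001, 0.066, 0.998, 0.0]
contact_force: [0.2, -0.0, 1.0]
gripper_width: 68.2
tcp [641.09 -15.69 218.85] psi 172.45 q [-0.082  0.516  1.248 -0.     1.379 -1.521] axis [-1.8e-03  1.0e-04 -1.0e+00]
shift [-1.560e+00 -1.000e-02  7.485e+01] yaw 0.45 F [ 0.22 -0.03  1.02] t 31.7
```

View pics/c13.png

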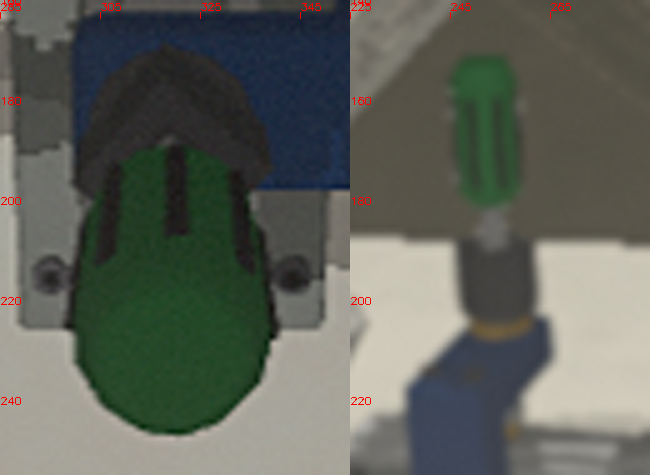

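```bash
python3 - <<'E'
from h import *
L=[]
for n in ('w10','w12','w13'):
    a=cv2.imread(f'pics/{n}.png')[162:202,292:346].astype(float)
    a=np.clip(a*2.2,0,255).astype(np.uint8)
    L.append(cv2.resize(a,None,fx=7,fy=7,interpolation=cv2.INTER_CUBIC))
    # head colour mask
top=np.hstack(L[:2]); bot=np.hstack([L[2],np.zeros_like(L[2])])
cv2.imwrite('pics/c14.png',np.vstack([top,bot]))
E
```

```text
(no output)
```

View pics/c14.png

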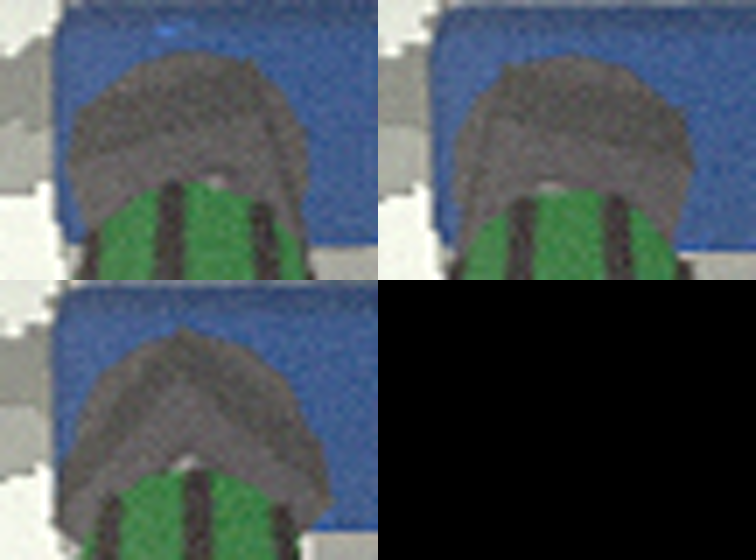

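```bash
python3 - <<'E'
from h import *
P=lambda x,y:(292+x/7-.4,162+y/7-.4)
for n,z,a,b in (('w10',106.8,(72,165),(262,112)),('w12',105.7,(119,120),(312,163)),('w13',105,(62,232),(185,105)),('w13',105,(185,105),(325,212))):
    W,_=load(n); A,B=onz(W,*P(*a),z),onz(W,*P(*b),z); e=B-A
    print(n,A.round(1),B.round(1),'len',np.linalg.norm(e).round(1),'ang',np.degrees(np.arctan2(e[1],e[0])).round(1))
E
```

```text
w10 [633.5 -30.3 106.8] [630.1  -7.2 106.8] len 23.3 ang 98.4
w12 [628.4 -23.9 105.7] [636.6  -2.1 105.7] len 23.3 ang 69.4
w13 [641.4 -32.7 105. ] [627.7 -16.  105. ] len 21.5 ang 129.3
w13 [627.7 -16.  105. ] [643.   -1.2 105. ] len 21.3 ang 44.1
```

```bash
python3 -m handwheel '[[[0.8,35,0,2,0],[0.8,70,-1,2,0],[0.8,100,-2,2,0],[0.8,107.5,-2,30,0],[0.8,107.5,-2,75,0]]]'; python3 -m handwheel '[[[0.8,0,0,35,0],[0.8,0,0,40,0],[0.8,0,0,40,0]]]'; python3 g.py 535.2 -3.6 29.4 172.5
```

```text
clock: 32.3
tcp_pos: [535.0, -3.4, 147.2]
ee_rot: [0.003, 0.066, 0.998, -0.0]
contact_force: [1.7, -0.3, -1.4]
gripper_width: 68.5
clock: 32.6
tcp_pos: [534.9, -3.6, 105.3]
ee_rot: [-0.0, 0.066, 0.998, 0.0]
contact_force: [1.0, -0.0, 0.2]
gripper_width: 68.1
tcp [534.9   -3.58 105.29] psi 172.45 q [-0.075  0.407  1.692  0.     1.043 -1.514] axis [-5.e-04  1.e-04 -1.e+00]
shift [-3.400e-01  2.000e-02  7.589e+01] yaw -0.05 F [ 0.96 -0.03  0.24] t 32.6
```

```bash
python3 -m handwheel '[[[0.8,-0.3,0,30,0],[0.8,-0.3,0,55,0],[0.8,-0.3,0,70,0],[0.8,-0.3,0,75,0],[0.8,-0.3,0,75,0]]]'; python3 -m handwheel '[[[0.3,0,0,0,0],[0,0,0,0,0],[0,0,0,0,0],[0,0,0,-1,0],[0,0,0,-1,0]]]' 40; f(){ grep -E 'clock|contact|tcp' ; }
python3 -m handwheel '[[[0,5,0,0,0],[0,10,0,0,0]]]'|f; python3 -m handwheel '[[[0,5,0,0,0]]]'|f; python3 -m handwheel '[[[0,5,0,0,0]]]'|f; python3 -m handwheel '[[[0,0,0,0,0]]]'|f
echo back
python3 -m handwheel '[[[0,-5,0,0,0],[0,-10,0,0,0]]]'|f; python3 -m handwheel '[[[0,-5,0,0,0]]]'|f; python3 -m handwheel '[[[0,-5,0,0,0]]]'|f;  python3 -m handwheel '[[[0,0,0,0,0]]]'|f;  python3 -m handwheel '[[[0,0,0,0,0]]]'|f
```

```text
clock: 33.1
tcp_pos: [536.2, -3.7, 31.1]
ee_rot: [0.001, 0.066, 0.998, 0.0]
contact_force: [-0.3, -0.2, 0.5]
gripper_width: 68.3
clock: 33.6
tcp_pos: [535.6, -3.6, 30.9]
ee_rot: [0.0, 0.066, 0.998, 0.0]
contact_force: [3.3, 0.5, -2.6]
gripper_width: 17.5
clock: 33.8
tcp_pos: [526.2, -2.4, 30.9]
contact_force: [9.0, 0.5, -6.1]
clock: 33.9
tcp_pos: [521.3, -1.8, 31.0]
contact_force: [8.7, 0.4, -6.6]
clock: 34.0
tcp_pos: [516.3, -1.1, 31.0]
contact_force: [9.0, -0.8, -6.8]
clock: 34.1
tcp_pos: [515.2, -1.0, 30.8]
contact_force: [-1.9, 0.6, 0.0]
back
clock: 34.3
tcp_pos: [524.6, -2.2, 30.8]
contact_force: [-9.3, 2.4, 6.5]
clock: 34.4
tcp_pos: [529.6, -2.8, 30.8]
contact_force: [-9.9, 1.8, 6.7]
clock: 34.5
tcp_pos: [534.6, -3.5, 30.8]
contact_force: [-10.8, 2.1, 7.2]
clock: 34.6
tcp_pos: [535.8, -3.6, 30.9]
contact_force: [2.1, 0.3, -0.5]
clock: 34.7
tcp_pos: [535.9, -3.7, 30.9]
contact_force: [5.0, 0.4, -2.0]
```

```bash
cat > s.py <<'E'
from bench import r
s=r.sense(); print('z',s['tcp_pos'].round(2),'F',s['contact_force'].round(1),'M',s['wrist_torque'].round(2),'rot',s['ee_rot'].round(4))
E
python3 s.py
python3 -m handwheel '[[[0,0.5,0,0.3,0],[0,0.5,0,0.3,0]]]'>/dev/null; python3 s.py
python3 -m handwheel '[[[0,0,0,-0.3,0],[0,0,0,-0.3,0]]]'>/dev/null; python3 s.py
python3 -m handwheel '[[[0,0,0,-0.3,0],[0,0,0,-0.3,0]]]'>/dev/null; python3 s.py
python3 -m handwheel '[[[0,0,0,-0.3,0],[0,0,0,-0.3,0]]]'>/dev/null; python3 s.py
```

```text
z [535.85  -3.67  30.88] F [ 5.   0.4 -2. ] M [ 0.13 -0.61 -0.05] rot [5.000e-04 6.590e-02 9.978e-01 0.000e+00]
z [535.82  -3.68  30.89] F [ 7.1  0.9 -2.5] M [ 0.07 -1.09 -0.02] rot [0.0013 0.0659 0.9978 0.    ]
z [535.56  -3.67  30.92] F [ 6.6  1.  -3.7] M [ 0.15 -1.09 -0.01] rot [9.000e-04 6.590e-02 9.978e-01 0.000e+00]
z [535.42  -3.62  30.94] F [ 8.2  0.6 -7.7] M [ 0.12 -1.12 -0.03] rot [7.000e-04 6.590e-02 9.978e-01 0.000e+00]
z [535.18  -3.63  31.06] F [ 6.3  0.7 -7.9] M [ 0.11 -1.1   0.05] rot [4.000e-04 6.590e-02 9.978e-01 0.000e+00]
```

```bash

python3 -m handwheel '[[[0,-0.2,0,-0.3,0],[0,-0.2,0,-0.3,0]]]'>/dev/null; python3 s.py
python3 -m handwheel '[[[0,0,0,-0.3,0],[0,0,0,-0.3,0]]]'>/dev/null; python3 s.py
python3 -m handwheel '[[[0,0,0,0,0],[0,0,0,0,0]]]'>/dev/null; python3 s.py
```

```text
z [535.2   -3.63  31.23] F [ 6.7  0.7 -9.6] M [ 0.18 -0.94 -0.01] rot [1.000e-04 6.590e-02 9.978e-01 0.000e+00]
z [535.22  -3.63  31.51] F [ 5.7  1.6 -9.5] M [ 0.12 -1.08 -0.01] rot [2.000e-04 6.590e-02 9.978e-01 0.000e+00]
z [535.23  -3.62  31.51] F [ 5.7  1.4 -9.8] M [ 0.18 -1.05  0.08] rot [2.000e-04 6.590e-02 9.978e-01 0.000e+00]
```

```bash

python3 -m handwheel '[[[0,0,0,0.7,0],[0,0,0,1.3,0],[0,0,0,1.3,0]]]' 20 >/dev/null; python3 s.py
python3 -m handwheel '[[[0,0,0,-0.4,0],[0,0,0,-0.4,0]]]'>/dev/null; python3 s.py
python3 -m handwheel '[[[0,0,0,-0.4,0],[0,0,0,-0.4,0]]]'>/dev/null; python3 s.py
python3 -m handwheel '[[[0,0,0,-0.4,0],[0,0,0,-0.4,0]]]'>/dev/null; python3 s.py
python3 -m handwheel '[[[0,0,0,-0.3,0],[0,0,0,-0.3,0]]]'>/dev/null; python3 s.py
```

```text
z [535.28  -3.59  30.86] F [1.8 2.5 0.1] M [ 0.25 -0.35 -0.02] rot [2.000e-04 6.590e-02 9.978e-01 0.000e+00]
z [535.22  -3.64  30.94] F [ 4.9  1.4 -5.2] M [ 0.26 -0.78 -0.02] rot [1.000e-04 6.590e-02 9.978e-01 0.000e+00]
z [535.18  -3.62  31.11] F [ 6.3  1.3 -9. ] M [ 0.23 -0.97  0.02] rot [1.000e-04 6.590e-02 9.978e-01 0.000e+00]
z [535.18  -3.63  31.45] F [ 7.2  0.9 -8.7] M [ 0.24 -1.07 -0.03] rot [1.000e-04 6.590e-02 9.978e-01 0.000e+00]
z [535.2   -3.63  31.71] F [ 7.3  0.4 -9.6] M [ 0.2  -1.07 -0.01] rot [1.000e-04 6.590e-02 9.978e-01 0.000e+00]
```

```bash
python3 -m handwheel '[[[0,0,0,0.7,0],[0,0,0,1.4,0],[0.8,0,0,1.4,0],[0.8,0,0,1.4,0],[0.8,0,0,0,0]]]'|grep -E 'clock|tcp|cont'; python3 -m handwheel '[[[0.8,0,0,-40,0],[0.8,0,0,-85,0],[0.8,0,0,-130,0],[0.8,-20,0,-175,0],[0.8,-60,1,-188,0]]]';python3 g.py 642 -15.9 218.8 172.4
```

```text
clock: 37.7
tcp_pos: [534.9, -3.7, 32.1]
contact_force: [0.5, 0.3, 0.0]
clock: 38.2
tcp_pos: [595.7, -10.6, 226.8]
ee_rot: [0.004, 0.066, 0.998, -0.0]
contact_force: [0.3, -0.8, -0.3]
gripper_width: 68.3
tcp [595.71 -10.56 226.8 ] psi 172.46 q [-0.079  0.401  1.395 -0.     1.337 -1.518] axis [ 7.9e-03 -7.0e-04 -1.0e+00]
shift [-46.53   0.78   8.37] yaw 0.06 F [ 0.27 -0.83 -0.32] t 38.2
```

```bash
python3 -m handwheel '[[[0.8,-35,0.5,0,0],[0.8,-47.5,1,0,0],[0.8,-47.5,1,2,0],[0.8,-47.5,1,2,0]]]'; python3 g.py 642.5 -15.9 144.5 172.4
```

```text
clock: 38.6
tcp_pos: [641.3, -15.8, 217.5]
ee_rot: [-0.001, 0.066, 0.998, -0.0]
contact_force: [-0.7, 0.8, 0.3]
gripper_width: 68.7
tcp [641.26 -15.76 217.47] psi 172.44 q [-0.082  0.518  1.25  -0.     1.376 -1.521] axis [-1.5e-03  1.0e-04 -1.0e+00]
shift [-1.350e+00  3.000e-02  7.296e+01] yaw 0.04 F [-0.7   0.82  0.29] t 38.6
```

```bash
python3 -m handwheel '[[[0.8,-0.5,0,30,0],[0.8,-0.5,0,55,0],[0.8,-0.5,0,68,0],[0.8,-0.5,0,73,0],[0.8,-0.5,0,73,0]]]'|grep -E 'clock|tcp|cont'; python3 -m handwheel '[[[0.3,0,0,0,0],[0,0,0,0,0],[0,0,0,0,0],[0,-0.8,0,-0.6,0],[0,-0.8,0,-0.6,0]]]' 50|grep -E 'clock|tcp|cont'; python3 s.py
python3 -m handwheel '[[[0,0,0,0,-4]]]'>/dev/null;python3 s.py;python3 -m handwheel '[[[0,0,0,0,-4]]]'>/dev/null;python3 s.py;python3 -m handwheel '[[[0,0,0,-0.1,-4]]]'>/dev/null;python3 s.py;python3 -m handwheel '[[[0,0,0,-0.1,-4]]]'>/dev/null;python3 s.py; python3 -m handwheel '[[[0,0,0,0,0]]]'>/dev/null;python3 s.py
```

```text
clock: 39.1
tcp_pos: [642.3, -15.8, 145.6]
contact_force: [0.1, -0.1, 0.0]
clock: 39.6
tcp_pos: [643.3, -15.9, 146.1]
contact_force: [-1.6, 0.3, 2.7]
z [643.3  -15.94 146.08] F [-1.6  0.3  2.7] M [ 0.09  0.34 -0.01] rot [0.     0.0659 0.9978 0.    ]
z [643.33 -15.96 146.07] F [-1.2  0.1  2.7] M [ 0.02  0.23 -0.01] rot [1.000e-04 3.090e-02 9.995e-01 0.000e+00]
z [643.4  -16.01 146.09] F [-1.  -0.2  2.7] M [-0.    0.21 -0.02] rot [ 2.0e-04 -5.2e-03  1.0e+00 -0.0e+00]
z [643.37 -16.   146.12] F [-1.5 -0.2  1.8] M [-0.04  0.2  -0.07] rot [ 1.000e-04 -4.020e-02  9.992e-01 -1.000e-04]
z [643.28 -16.03 146.15] F [-1.3 -0.5  1.4] M [-0.01  0.32 -0.1 ] rot [ 0.000e+00 -7.510e-02  9.972e-01 -1.000e-04]
z [643.26 -16.05 146.1 ] F [-1.9 -0.9  1.8] M [-0.09  0.39 -0.09] rot [-0.     -0.0741  0.9972 -0.    ]
```

```bash
python3 -m handwheel '[[[0,0,0,-0.1,-3],[0,0,0,-0.1,-3]]]'>/dev/null;python3 s.py; python3 -m handwheel '[[[0,0,0,-0.3,0],[0.8,0,0,-0.3,0],[0.8,0,0,-0.3,0],[0.8,0,0,-1,0],[0.8,0,0,-15,0]]]'|grep -E 'clock|tcp|cont' ; python3 -m handwheel '[[[0.8,0,0,-30,0],[0.8,0,0,-58,0],[0.8,0,0,-58,0],[0.8,0,0,-58,0]]]'|grep -E 'clock|tcp|cont'; python3 cap.py wrist w14; python3 g.py 535 -3.6 105 172.5; python3 - <<'E'
from h import *
a=cv2.imread('pics/w14.png')[150:260,270:370].astype(float)
a=np.clip(a*2.,0,255).astype(np.uint8)
cv2.imwrite('pics/w14a.png',cv2.resize(a,None,fx=6,fy=6,interpolation=cv2.INTER_CUBIC)[:600])
E
```

```text
z [643.26 -16.04 146.2 ] F [-1.5 -0.7  2.6] M [-0.11  0.35 -0.04] rot [-0.000e+00 -9.920e-02  9.951e-01 -1.000e-04]
clock: 40.8
tcp_pos: [642.6, -15.9, 159.9]
contact_force: [-0.1, 0.1, -0.1]
clock: 41.2
tcp_pos: [643.4, -15.9, 220.3]
contact_force: [-0.1, 0.3, -0.2]
tcp [643.12 -15.95 219.15] psi -168.56 q [-0.082  0.52   1.242  0.     1.379 -1.852] axis [-1.e-04  0.e+00 -1.e+00]
shift [103.51  33.53 114.16] yaw 18.94 F [0.29 0.09 0.25] t 41.25
```

View pics/w14a.png

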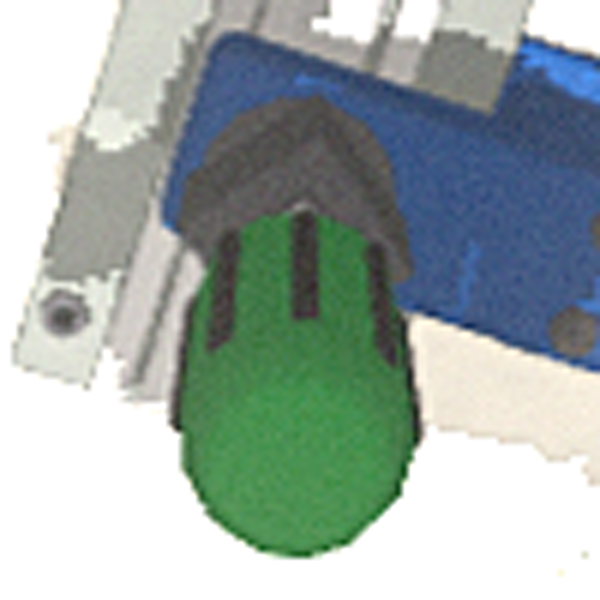

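```bash
python3 - <<'E'
from h import *
P=lambda x,y:(270+x/6-.4,150+y/6-.4)
W,_=load('w14')
for a,b in (((182,225),(315,140)),((315,140),(410,258))):
    A,B=onz(W,*P(*a),105.3),onz(W,*P(*b),105.3); e=B-A
    print(A.round(1),B.round(1),np.linalg.norm(e).round(1),np.degrees(np.arctan2(e[1],e[0]))%90)
# model check: project square at centre (643,-16) for candidate yaw
for n,z,yaw in (('w13',105,41.7),('w14',105.3,50),('w14',105.3,55)):
    W,_=load(n)
    for k in range(4):
        t=np.radians(yaw+45+90*k); print(n,yaw,np.round(proj(W,(643.2+16.97*np.cos(t),-16+16.97*np.sin(t),z)),1))
print([P(*q) for q in ((182,225),(315,140),(410,258))])
Q=lambda x,y:(292+x/7-.4,162+y/7-.4)
print([Q(*q) for q in ((62,232),(185,105),(325,212))])
E
```

```text
[643.  -33.5 105.3] [627.4 -17.9 105.3] 22.1 44.89669624655144
[627.4 -17.9 105.3] [641.5  -1.4 105.3] 21.6 49.49855376178735
w13 41.7 [340.8 192.9]
w13 41.7 [319.  174.7]
w13 41.7 [300.3 195.7]
w13 41.7 [321.9 213.1]
w14 50 [340.6 193.4]
w14 50 [322.8 171.7]
w14 50 [300.3 189.1]
w14 50 [318.2 210. ]
w14 55 [340.7 191.7]
w14 55 [321.  171.6]
w14 55 [300.2 190.8]
w14 55 [320.  210.1]
[(299.93333333333334, 187.1), (322.1, 172.93333333333334), (337.93333333333334, 192.6)]
[(300.45714285714286, 194.74285714285713), (318.02857142857147, 176.6), (338.02857142857147, 191.88571428571427)]
```

```bash
python3 -m handwheel '[[[0.8,40,13,-2,7],[0.8,80,26,0,14],[0.8,103.5,33.5,30,19],[0.8,103.5,33.5,75,19],[0.8,103.5,33.5,114,19]]]'; python3 -m handwheel '[[[0.8,0,0,0,0],[0.8,0,0,0,0]]]'; python3 g.py 535.3 -3.6 30.5 172.5
```

```text
clock: 41.75
tcp_pos: [534.1, -3.5, 103.4]
ee_rot: [-0.0, 0.066, 0.998, 0.0]
contact_force: [0.9, 0.1, 0.3]
gripper_width: 68.0
clock: 41.95
tcp_pos: [535.3, -3.7, 105.6]
ee_rot: [-0.001, 0.066, 0.998, 0.0]
contact_force: [0.0, 0.3, 1.8]
gripper_width: 68.4
tcp [535.29  -3.68 105.58] psi 172.44 q [-0.075  0.407  1.69   0.     1.045 -1.514] axis [-1.e-03  1.e-04 -1.e+00]
shift [-0.08  0.08 75.08] yaw -0.06 F [0.02 0.3  1.76] t 41.95
```

```bash
python3 -m handwheel '[[[0.8,0,0,30,0],[0.8,0,0,55,0],[0.8,0,0,70,0],[0.8,0,0,75,0],[0.8,0,0,75,0]]]' >/dev/null; python3 -m handwheel '[[[0.3,0,0,0,0],[0,0,0,0,0],[0,0,0,0,0],[0,0,0,-0.9,0],[0,0,0,-0.9,0]]]' 40 >/dev/null; python3 s.py
python3 -m handwheel '[[[0,2,0,0,0],[0,4,0,0,0]]]' >/dev/null; python3 s.py; python3 -m handwheel '[[[0,2,0,0,0],[0,4,0,0,0]]]' >/dev/null; python3 s.py; python3 -m handwheel '[[[0,2,0,0,0]]]' >/dev/null; python3 s.py; python3 -m handwheel '[[[0,2,0,0,0]]]' >/dev/null; python3 s.py
echo back
python3 -m handwheel '[[[0,-2,0,0,0],[0,-4,0,0,0]]]' >/dev/null; python3 s.py; python3 -m handwheel '[[[0,-2,0,0,0],[0,-4,0,0,0]]]' >/dev/null; python3 s.py; python3 -m handwheel '[[[0,-2,0,0,0]]]' >/dev/null; python3 s.py; python3 -m handwheel '[[[0,-2,0,0,0]]]' >/dev/null; python3 s.py
```

```text
z [535.42  -3.61  31.19] F [ 1.2  0.8 -1.1] M [ 0.14 -0.32 -0.03] rot [3.000e-04 6.590e-02 9.978e-01 1.000e-04]
z [532.01  -3.2   31.21] F [ 8.3 -0.3 -4.8] M [ 0.05 -1.2  -0.07] rot [0.0011 0.0659 0.9978 0.    ]
z [528.01  -2.67  31.21] F [ 6.7 -0.2 -5.6] M [ 0.06 -1.18 -0.  ] rot [0.0011 0.066  0.9978 0.    ]
z [526.02  -2.39  31.2 ] F [ 8.  -0.  -5.6] M [ 0.06 -1.18 -0.01] rot [0.0011 0.0659 0.9978 0.    ]
z [524.05  -2.13  31.22] F [ 8.2 -0.8 -4.6] M [ 0.05 -1.14 -0.05] rot [0.0011 0.0659 0.9978 0.    ]
back
z [526.31  -2.42  31.06] F [-9.7  1.8  7.8] M [0.32 1.43 0.02] rot [-1.400e-03  6.580e-02  9.978e-01  1.000e-04]
z [530.28  -2.93  31.08] F [-9.3  2.   7.6] M [ 0.38  1.38 -0.05] rot [-1.400e-03  6.580e-02  9.978e-01  1.000e-04]
z [532.25  -3.19  31.07] F [-8.1  1.2  7.7] M [0.33 1.39 0.  ] rot [-1.500e-03  6.580e-02  9.978e-01  1.000e-04]
z [534.26  -3.45  31.07] F [-9.1  2.   7.5] M [0.34 1.37 0.  ] rot [-1.400e-03  6.580e-02  9.978e-01  1.000e-04]
```

```bash
python3 -m handwheel '[[[0,0,0,0,0],[0.8,0,0,0,0],[0.8,0,0,0,0],[0.8,0,0,-1,0],[0.8,0,0,-30,0]]]' |grep -E 'clock|tcp|cont'; python3 -m handwheel '[[[0.8,0,0,-40,0],[0.8,0,0,-85,0],[0.8,0,0,-130,0],[0.8,0,0,-160,0],[0.8,0,0,-160,0]]]'; python3 -m handwheel '[[[0.8,0,0,0,0],[0.8,0,0,0,0],[0.8,0,0,0,0]]]'; python3 cap.py wrist w15; python3 cap.py side d15; python3 -c "
from h import *
a=cv2.imread('pics/w15.png');b=cv2.imread('pics/d15.png')[120:260,200:360]
cv2.imwrite('pics/c15.png',cv2.resize(b,None,fx=4,fy=4))"
```

```text
clock: 44.65
tcp_pos: [533.5, -3.6, 58.6]
contact_force: [0.3, -0.2, 0.1]
clock: 45.15
tcp_pos: [536.6, -3.8, 225.6]
ee_rot: [0.004, 0.066, 0.998, -0.0]
contact_force: [-0.6, 0.6, 0.2]
gripper_width: 68.4
clock: 45.45
tcp_pos: [534.8, -3.6, 219.8]
ee_rot: [-0.001, 0.066, 0.998, 0.0]
contact_force: [0.3, 0.6, -0.2]
gripper_width: 68.3
```

View pics/w15.png

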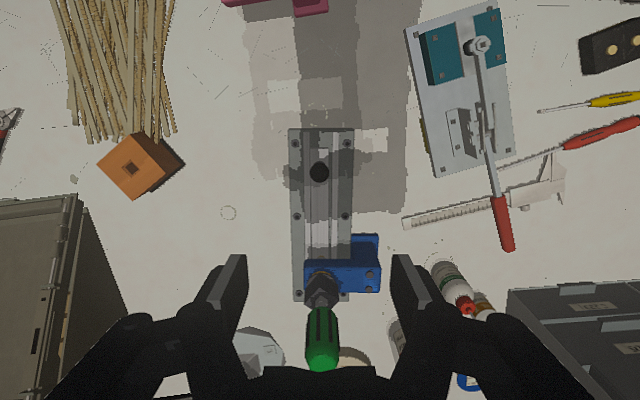

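View pics/c15.png

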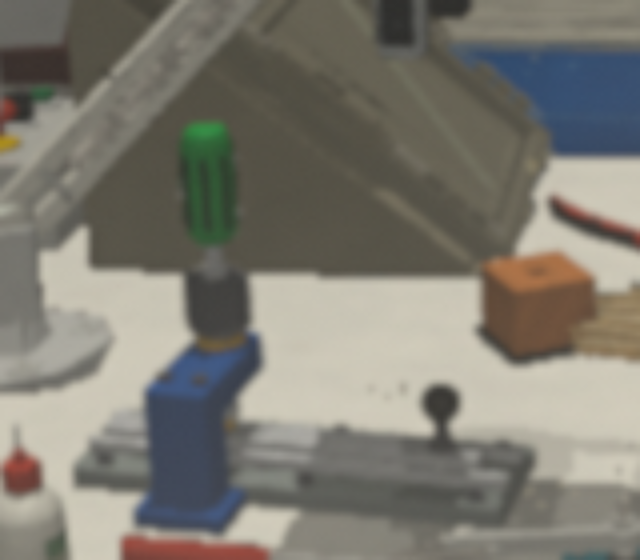

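```bash
python3 -c "
from bench import r
s=r.sense(); print(s['clock'],s['contact_force'],abs(s['joint_velocities']).max())
r.hand_in()"
```

```text
45.55 [ 0.04435117 -0.17023292  0.07914112] 0.0045106833066301194
the job is handed in; nothing more can be done
```

I set the stop screw and handed the job in at 45.6 s, but the last drag I measured was about 8.4 N, short of the 13 N you asked for. I stopped there on purpose because my force checks disagreed.

**What I did:** I took the green driver from the holder and seated it to the bottom of the socket. I turned the screw clockwise in three steps, 131° in all by the camera, feeling the drag at the knob after each step. Then I turned it back about 5.5°.

**Drag at the knob:** it rose from about 2.4 N to 5.2 N to 9 N over the three steps, and was about 8.4 N after backing off. It hardly changed with sliding speed.

**Checks that disagreed on the tip force:**

| Estimate | Tip force |
|---|---|
| Drag formula you gave | about 7.4 N |
| Lifting the knob until the bar tipped, done before backing off and corrected for it | about 12–14 N |
| Screw travel times 9 N/mm | about 17–22 N |

- The drag rose only about 3–4.5 N per mm of travel, well below what 9 N/mm should give. I could not explain this.
- I left the screw where the first two estimates both fall inside 6–18 N. The travel estimate mostly falls above 18 N. It also means I cannot rule out that the screw came close to the 25 N jam limit before I backed it off.

**Final pictures:** the driver stands nearly upright in the screw, with the bar under the tip and its knob where it started. The gripper is open and clear of everything, reading no force. The flux bottle is upright and was not touched.

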